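Rest a plug-in module and hold the inspection torch on it

ROBOT

A 6-joint arm with a two-finger parallel gripper is mounted at the origin on the work surface. World frame = base frame: x ahead of the robot, y to its left, z up, the work surface at z = 0. Lengths are in mm, angles in rad, forces in N, time in s.
With the tool pointing down it reaches from about 275 to 1000 mm from the base axis. Payload 8.4 kg.
Tool frame: the origin (TCP) lies on the centre line of the jaws, within the pads' length; the fingertips stand r.tip_reach ahead of it and the grasp point (between the pads) lies 3 mm ahead of it (r.tip_reach is the distance from the TCP to the fingertips, in mm); z points along the fingers, y is the direction in which the jaws open and shut (so a half turn about z gives the same grasp; the last joint's range is limited). The gripper opens to 85 mm and grips with 20 to 120 N. Pads are 22 mm wide; open, the fingers measure 114 mm over their backs; the gripper's body (76 mm by 85 mm) begins 54 mm behind the grasp point. The pads swing forward as they close: fully open they stand 13 mm farther back than shut.
Start: joints at [-1.28, 0.353, 1.633, -0, 1.155, -0.002], TCP at [180.395, -598.403, 253.281] pointing down, gripper open.
Joint ranges: [-2.63, 2.63], [-0.92, 2.1], [0.06, 2.66], [-1.3, 4.44], [0, 2.69], [-3.02, 3.02]. Speed limits (rad/s): [2.22, 2.22, 2.79, 3.14, 3.14, 3.14].

INTERFACE

Orientations are given as [roll, pitch, yaw] about the fixed x, y, z axes, in that order (R = Rz(yaw) Ry(pitch) Rx(roll)).
In Python, from rig import sense, optics, r, nets gives the robot as it stands. The module is installed in compiled form; this text tells all that it offers.
- The arm moves only by the tool carry_out, never from a script. Its argument "increments" is a list that holds one entry, the list of rows, each a list of 6 numbers: the shift along the tool's x, y, z normalised to -1 to 1, where 1 is 40 cm, then the turn, a rotation vector about the tool's x, y, z normalised to -1 to 1, where 1 is 60 degrees. A call has 1 to 5 rows; each row is the pose to reach, as a shift and turn from the pose commanded when the call began, along the tool's axes at that moment; what a row does not reach only later rows make up. A row lasts 1/12 s, in which the tool goes at most 41.7 mm and 7.16 degrees, less where a joint would pass 70% of its speed; a pose out of reach is approached as far as the arm can. A call with a number of a shift or a turn outside -1 to 1 is refused whole. A call with a gripper value outside its range is refused whole. "hand" is the closure, from 0 (fully open) to 1 (shut), set as the call begins (left out, the last holds). The fingers move at their own pace and stop on an object; "squeeze" is the grip in N (left out, the last holds). Time passes only in rows, so rows that repeat a pose let the fingers close. It gives the time, the measured TCP pose, the force and the opening at its end, in the units of the state.
- sense(): the state, without advancing time (a new reading comes with each control period).
- optics.grab_frame(name): name is "side" or "top" or "wrist"; returns a dict with "img" (400x640x3 uint8, red, green, blue), "range_z" (400x640 float32, mm along the optical axis (not along the pixel's ray), 0 where there is no reading), "fov_y" (degrees; the focal length in pixels is half the picture's height over the tangent of half this angle, whatever the lens; pixels are square), "cx", "cy" (the principal point, pixels), "R" (3x3) and "t" (3): a world point X has camera coordinates R X + t. Camera axes: x right, y down, z forward; pixel columns grow to the right and rows downward; lengths in mm; the calibration is good to about 2 mm. The wrist camera is an equidistant fisheye: a pixel r from the principal point sees the ray r / f radians off the axis. A picture is of the moment at which its call begins.
- r.sign_off(): hands the job in, once; it reports no verdict.
Trained networks look in the newest picture that a camera, given by its name, has taken for a name from the list of things; names that differ only in an ending like _2 or _b are one class to them, and where a whole thing is asked for, a point or a joint stands for the part that bears it (a point fixed in the world has none). Each returns a list of dicts, best first, with "confidence" (0 to 1); they miss things now and then, are a little off and sometimes report something else, mostly with a low value. They report only what shows in the picture. A call takes as long as a camera call. They do not tell look-alikes from the thing itself.
- nets.trace(target, camera): "mask" (400x640 bool, what is visible of it).
- nets.tip_of(target, camera): "point" ([x, y, z] in mm, in world coordinates, good to about 4 mm: a listed point, or the origin of a listed thing).
The state is a dict: "clock": time; "qpos": joint angles; "qvel": joint speeds; "joint_efforts": joint torques, N m; "eef_pos": TCP position; "tcp_rot": TCP orientation; "contact_force": force on the tool from outside, world axes, zero at the start; "wrist_torque": the same for the moment, N m; "opening": opening from 0.0 (shut) to 1.0 (fully open).
Only numpy, scipy, OpenCV 4.12 (cv2) and the standard library are available. Lean on these libraries where they do the work, as an engineer would, in place of code of your own. Each camera call takes 0.05 s, during which the arm holds its last target.

TASK

Lay the white plug-in module with the orange end on the narrow sloped rest, contacts up, lengthwise along the slope and centred across it, its lower end against or close to the red lip (either end may be the lower one), and let go of it. Then draw the torch out of its holder, turn it so that it shines squarely onto the middle of the module's upper face with its lens about 12 cm from that face, and finish while still holding it there, still and clear of everything else; do not touch the module with the torch, and leave the blue spare module, the screwdriver, the tape, the bottle and the terminal block where they are.

Things in the scene. Friction and masses are not known exactly. Their poses are not given: they have to be found in the camera images.
- module_center (a point): Centre of the module to inspect: white block 95 long (its x) x 46 wide (its y) x 28 mm high (its z), 0.13-0.25 kg, brass contact strips on top, orange band at its -x end. It starts flat, contacts up, on a black rubber pad 3 mm thick (170 x 210 mm), so 17 mm above the bench. The pad is on the robot's left or right; two modules lie on it side by side, 110 mm apart.
- module_top (a point): Middle of the module's upper face, 14 mm above its centre along its z; the point to shine on.
- spare_center (a point): Centre of the spare module, same shape and size but blue with a white end; it lies beside the other on the pad, to be left alone.
- rest_face: Dark steel sloped plate of the rest, 40 mm wide (y, level), 6 mm thick. Origin: middle of its upper surface, 85 mm above the bench. z: normal of that surface, leaning 40 degrees from vertical towards the robot. x: up the slope, away from the robot. It reaches 50 mm up and down the slope; at the low end, at x = -0.050, stands a red lip 8 mm high, so a module against it is centred at x = -0.0025.
- rest: Fixed foot of the sloped rest, turned up to 0.3 rad about vertical: base 120 (x) x 110 (y) x 12 mm, a 30 x 30 mm post in its middle carries the plate. Origin on the bench straight below the middle of the plate's upper surface; its -x looks towards the robot.
- holder: Fixed grey block 75 (x) x 150 (y) x 60 mm high, origin at the centre of its underside. Two upright blind holes 50 mm deep: the torch's, 28 mm wide, at y = -0.040, the screwdriver's at y = +0.040 in its own frame. It stands on the side opposite the pad, turned up to 0.4 rad.
- torch_center (a point): Middle of the torch, halfway along: a round aluminium rod 140 mm long, 22 mm in diameter, with a lens head 25 mm in diameter on the lowest 32 mm and a black rubber tail; 0.09-0.18 kg, evenly spread. It starts upright in the holder, lens down (lens 10 mm, tail 150 mm above the bench), loose in the hole. Its z runs from lens to tail; it shines along -z.
- torch_lens (a point): Middle of the torch's lens face, 70 mm from its centre along its -z.
- torch_aim (a point): Point on the beam 120 mm in front of the lens (190 mm from the torch's centre along its -z).
- driver_center (a point): Screwdriver standing in the holder's other hole: red handle 25 mm in diameter, 65 mm tall above the holder's top (top 125 mm above the bench). This point is 30 mm above the holder's top. Leave alone.
- tape: Green roll of tape lying flat, 90 mm across, 19 mm high, bystander beside the rest.
- cleaner: White bottle with red cap, 52 mm across, 110 mm high, bystander on the rest's other side.
- keyblock: Light grey terminal block 50 x 90 x 22 mm high, lying between the robot and the rest, bystander.
Mind the look-alikes: they are no part of the job. Leave any brown look-alike of the part that bears module_center alone. There is more than one size of the part that bears torch_center; the job needs the smaller.

How it is judged:
By the outcome, as a careful person would: the job done as asked, in the order asked, and still so for the second after the job is handed in, while the arm keeps its last pose, push and grip.
It also fails if it takes over 61 s, if anything falls off the work surface, if the arm or the gripper's body presses on something with over 40 N, if the wrist force passes 120 N, or if a joint passes its speed limit or range.

## Working session

There is one attempt and no reset: what is moved stays moved. The work goes in short steps, Python scripts to look and compute and a tool call to move; the robot and the scene stay as the last step left them, time stands still between calls to the robot, and variables do not carry over. Pictures are saved under pics/ and viewed, and the job is handed in when it is done.

Besides the shell and the picture viewer there is one more tool, called after "Request:" as name(argument=value, ...) on one line, values as JSON. carry_out: Moves the arm, as the interface text tells. Its arguments: {"type":"object","properties":{"increments":{"type":"array","items":{"type":"array","items":{"type":"array","items":{"type":"number","minimum":-1,"maximum":1}}}},"hand":{"type":"number"},"squeeze":{"type":"number"}},"required":["increments"]}

```bash
mkdir -p pics; ls
python3 - <<'E'
from rig import sense, optics, r, nets
import cv2, numpy as np
print(sense()); print(r.tip_reach)
for n in ["side","top","wrist"]:
    f=optics.grab_frame(n)
    cv2.imwrite(f"pics/{n}0.png",f["img"][:,:,::-1])
    print(n,f["fov_y"],f["cx"],f["cy"],f["R"].round(3).tolist(),f["t"].round(1).tolist())
print(sense()["clock"])
E
```

```text
pics
{'clock': 0.0, 'qpos': array([-1.28037500e+00,  3.53675669e-01,  1.63413110e+00,  1.47784227e-05,
        1.15517704e+00, -2.38515284e-03]), 'qvel': array([-0.00067709,  0.00098737,  0.00124217, -0.00157435,  0.0001552 ,
        0.00025333]), 'joint_efforts': array([-1.36709616e-03, -6.05259705e+01, -3.42067730e+01, -2.67468822e-04,
        9.38606390e-03, -1.65196019e-05]), 'eef_pos': array([ 180.28795782, -597.97524642,  252.54576177]), 'tcp_rot': array([-3.14020154e+00, -1.68300344e-05,  2.92800490e-01]), 'contact_force': array([ 0.16162478, -0.6606498 , -0.0388802 ]), 'wrist_torque': array([-0.00149771, -0.00407415,  0.02584208]), 'opening': 0.9993345712832837}
22.0
side 50.905945659658606 318.09969002723096 200.55620179427362 [[-0.991, -0.137, 0.012], [-0.107, 0.718, -0.688], [0.086, -0.683, -0.726]] [476.5, 47.1, 911.3]
top 54.51953389867782 320.13433180370595 192.72882836208393 [[-0.004, -1.0, 0.017], [-0.996, 0.002, -0.089], [0.089, -0.017, -0.996]] [2.2, 481.1, 947.5]
wrist 65.70646984690485 321.340650149375 199.27888102890523 [[0.289, -0.957, -0.001], [-0.923, -0.279, 0.264], [-0.253, -0.075, -0.965]] [-624.6, -35.0, 377.7]
0.15
```

View pics/side0.png

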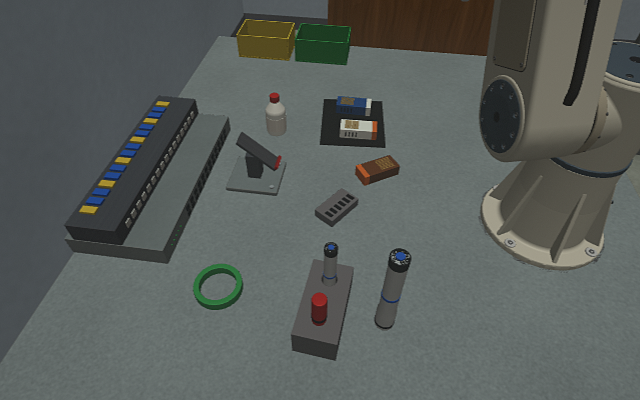

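View pics/top0.png

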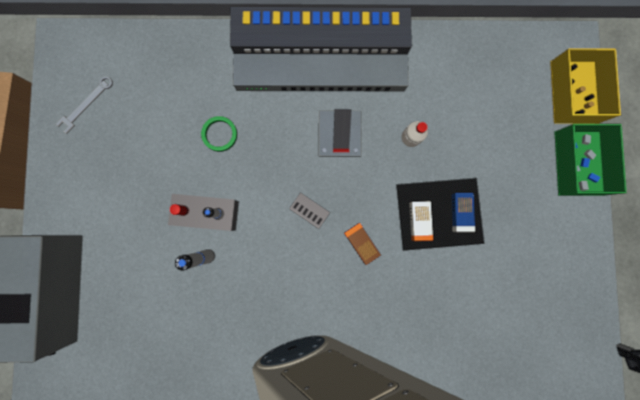

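View pics/wrist0.png

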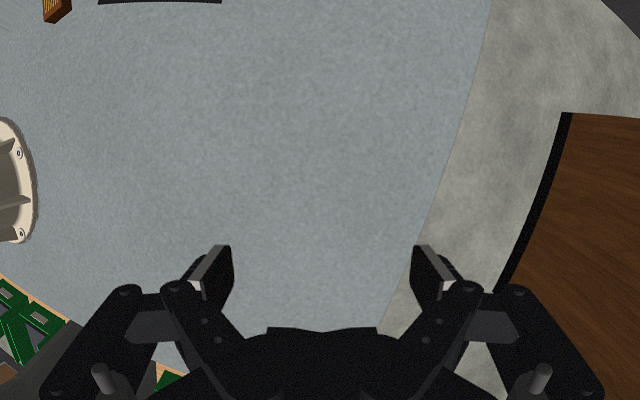

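The side and top views show the white module with its orange end at top (422,221), with the blue spare at (464,212). The brown look-alike is at (362,243) and the rest at (340,133). The small torch is in the holder at (208,212), next to the driver at (176,210). The larger torch stands free at (183,262). Next I'll measure these.

```bash
cat > h.py <<'E'
from rig import sense, optics, r, nets
import cv2, numpy as np
from scipy.spatial.transform import Rotation as Ro
def cloud(f):
    h,w=f["range_z"].shape; fl=(h/2)/np.tan(np.radians(f["fov_y"])/2)
    u,v=np.meshgrid(np.arange(w),np.arange(h)); z=f["range_z"].astype(float)
    P=np.stack([(u-f["cx"])/fl*z,(v-f["cy"])/fl*z,z],-1)
    X=(P-f["t"])@f["R"]
    X[z<=0]=np.nan
    return X
E
python3 - <<'E'
from h import *
fs={n:optics.grab_frame(n) for n in ["side","top"]}
X={n:cloud(fs[n]) for n in fs}
np.savez("c0.npz",**{n+k:v for n in fs for k,v in (("X",X[n]),("I",fs[n]["img"]))})
for t in ["module_center","module_top","spare_center","rest_face","rest","holder","torch_center","torch_lens","driver_center","tape","cleaner","keyblock"]:
    for n in ["side","top"]:
        try: print(t,n,[(np.round(d["point"]).astype(int).tolist(),round(float(d["confidence"]),2)) for d in nets.tip_of(t,n)[:4]])
        except Exception as e: print(t,n,e)
print(sense()["clock"])
E
```

```text
module_center side [([416, -251, 12], 0.92), ([354, -98, 14], 0.59)]
module_center top [([410, -249, 16], 0.88), ([353, -102, 12], 0.72), ([432, 326, 90], 0.65)]
module_top side [([412, -250, 36], 0.93), ([356, -100, 31], 0.74)]
module_top top [([352, -100, 28], 0.93), ([417, -253, 33], 0.62)]
spare_center side [([434, -354, 22], 0.87)]
spare_center top [([432, -357, 17], 0.78), ([632, -233, 2], 0.5)]
rest_face side [([624, -45, 86], 0.67)]
rest_face top [([625, -49, 88], 0.83)]
rest side [([624, -49, -4], 0.72), ([430, 248, 7], 0.44)]
rest top []
holder side [([432, 289, -2], 0.75)]
holder top [([431, 284, -4], 0.98)]
torch_center side [([326, 286, 101], 0.81), ([429, 244, 79], 0.76)]
torch_center top [([327, 282, 96], 0.63), ([428, 245, 84], 0.54)]
torch_lens side [([329, 285, -8], 0.86), ([431, 248, 10], 0.81)]
torch_lens top [([323, 284, 0], 0.95)]
driver_center side []
driver_center top [([437, 323, 90], 0.47)]
tape side [([634, 254, 2], 0.63)]
tape top [([633, 259, -4], 0.79)]
cleaner side [([629, -234, 0], 0.97), ([432, 243, 77], 0.3)]
cleaner top []
keyblock side [([438, 31, 0], 0.57)]
keyblock top [([413, -253, 33], 0.74), ([436, 30, -1], 0.69)]
1.45
```

Run:
```python
import numpy as np, cv2
d=np.load("c0.npz")
def box(n,c,w,z0,z1):
    X=d[n+"X"]; m=(abs(X[...,0]-c[0])<w)&(abs(X[...,1]-c[1])<w)&(X[...,2]>z0)&(X[...,2]<z1)
    return X[m],d[n+"I"][m]
for n in ["side","top"]:
    print("==",n)
    P,I=box(n,(500,100),80,-20,20); print("bench z",np.median(P[:,2]))
    for nm,c in (("mod",(413,-251)),("spare",(433,-356)),("brown",(353,-100))):
        P,I=box(n,c,60,24,45)
        if len(P)<10: continue
        rect=cv2.minAreaRect(P[:,:2].astype(np.float32)); print(nm,len(P),"rect",np.round(rect[0],1),np.round(rect[1],1),round(rect[2],1),"z",np.median(P[:,2]).round(1))
        if nm=="mod":
            o=(I[:,0]>180)&(I[:,1]<140)&(I[:,2]<100); print("orange",P[o].mean(0).round(1),o.sum())
            P=P[P[:,2]>28]; print(P.mean(0))
    P,I=box(n,(432,245),22,64,200); print("torch",len(P),P.min(0).round(1),P.max(0).round(1))
    for a in (70,90,110,130,144):
        Q=P[(P[:,2]>a)&(P[:,2]<a+15)]
        if len(Q): print(a,len(Q),Q.mean(0).round(1),Q.min(0).round(1),Q.max(0).round(1))
    P,I=box(n,(432,285),100,54,64); rect=cv2.minAreaRect(P[:,:2].astype(np.float32)); print("holder",np.round(rect[0],1),np.round(rect[1],1),round(rect[2],1),np.median(P[:,2]))
    P,I=box(n,(624,-48),75,35,135); 
    # plane ransac
    rng=np.random.default_rng(0);best=(0,)
    for _ in range(500):
        a,b,c=P[rng.choice(len(P),3,False)]; nn=np.cross(b-a,c-a)
        if np.linalg.norm(nn)<1: continue
        nn/=np.linalg.norm(nn); nn*=np.sign(nn[2]+1e-9)
        k=abs((P-a)@nn)<2
        if k.sum()>best[0]: best=(k.sum(),k)
    k=best[1];Q=P[k];m=Q.mean(0);nn=np.linalg.svd(Q-m)[2][2];nn*=np.sign(nn[2])
    print("plate n",nn.round(3),"tilt",np.degrees(np.arccos(nn[2])).round(1),"yaw of x",np.arctan2(-nn[1],-nn[0]).round(3),k.sum(),len(P))
    yaw=np.arctan2(-nn[1],-nn[0]); ex=np.array([np.cos(yaw)*np.cos(.698),np.sin(yaw)*np.cos(.698),np.sin(.698)]); ey=np.cross(nn,ex)
    print(" range x",np.percentile((Q-m)@ex,[1,99]).round(1),"y",np.percentile((Q-m)@ey,[1,99]).round(1),"mean",m.round(1))
    x0,x1=np.percentile((Q-m)@ex,[1,99]);y0,y1=np.percentile((Q-m)@ey,[1,99]); print(" centre",(m+ex*(x0+x1)/2+ey*(y0+y1)/2).round(1))
    P,I=box(n,(624,-48),90,6,18); rect=cv2.minAreaRect(P[:,:2].astype(np.float32)); print("foot",np.round(rect[0],1),np.round(rect[1],1),round(rect[2],1))
    P,I=box(n,(326,285),45,20,250); Q=P[P[:,2]>P[:,2].max()-6]; print("bigtorch top",Q.mean(0).round(1),P[:,2].max())
```

```text
== side
bench z -0.1296282698031612
mod 462 rect [ 408.9 -249. ] [95.5 50.7] 1.2 z 30.9
orange [ 366.  -228.4   31.8] 1
[ 408.3464695  -247.22956009   31.02406906]
spare 381 rect [ 430.  -355.4] [94.9 52.1] 0.3 z 30.8
brown 557 rect [ 353.1 -101.6] [95.7 50. ] 33.4 z 28.0
torch 509 [416.8 234.8  64. ] [439.2 258.6 153.1]
70 60 [426.8 254.4  78.2] [416.8 245.3  70.1] [437.1 257.5  84.9]
90 67 [427.4 254.4  97.5] [417.5 247.5  90.2] [437.8 257.7 104.9]
110 70 [428.2 253.9 118. ] [417.2 244.2 110.3] [438.9 257.7 124.6]
130 66 [428.  254.7 137.8] [417.5 246.7 130.6] [439.1 258.  144.8]
144 157 [428.  248.  149.6] [416.9 234.8 144. ] [439.2 258.6 153.1]
holder [400.7 288.8] [152.  137.9] 84.4 59.745298745453226
plate n [-0.639  0.     0.769] tilt 39.7 yaw of x -0.001 523 888
 range x [-51.3  48.9] y [-22.   19.5] mean [624.9 -47.4  84.9]
 centre [624.  -48.6  84.2]
foot [633.5 -46.9] [110.8 119.8] 89.7
bigtorch top [324.7 283.1 195.4] 199.6183360283738
== top
bench z -0.6974930879384382
mod 729 rect [ 411.4 -251.1] [95.3 47.7] 2.6 z 30.6
orange [ 369.2 -251.9   30.9] 69
[ 410.94396693 -251.07233046   30.89367869]
spare 726 rect [ 431.8 -357.1] [47.4 94.3] 89.9 z 30.9
brown 707 rect [ 355.  -103.2] [95.4 45.9] 32.7 z 27.6
torch 173 [418.8 233.2  64.3] [440.9 255.4 154.6]
70 15 [429.9 236.9  77.1] [419.7 233.8  70.2] [440.9 244.8  84.5]
90 17 [426.8 237.   97.1] [419.1 234.   90.1] [439.7 242.1 104.4]
110 14 [427.7 236.4 116.9] [418.8 234.2 110.2] [438.7 243.5 123.3]
130 11 [428.1 236.  137.7] [420.3 233.5 133.5] [440.  240.6 141.6]
144 93 [429.6 244.  149.3] [420.  233.3 145.3] [439.5 255.4 154.6]
holder [403.3 287.3] [151.3 135.3] 84.4 59.07583789534783
plate n [-0.646 -0.001  0.764] tilt 40.2 yaw of x 0.002 550 731
 range x [-50.   49.5] y [-19.3  20.1] mean [626.6 -50.6  84.4]
 centre [626.4 -50.2  84.3]
foot [634.  -50.9] [108.6 124.9] 89.3
bigtorch top [326.5 280.2 195. ] 198.91379677912965
```

```bash
cat >> h.py <<'E'
def pose():
    s=sense(); return np.array(s["eef_pos"]),Ro.from_euler("xyz",s["tcp_rot"])
def step(p,R,frac=(1,)):
    """increment from measured pose to reach TCP p, orientation R"""
    p0,R0=pose()
    d=R0.inv().apply(np.array(p)-p0); w=(R0.inv()*R).as_rotvec()
    print("dist",np.linalg.norm(d).round(1),"rows",(np.linalg.norm(d)/41.7).round(1),"deg",np.degrees(np.linalg.norm(w)).round(1),"rows",(np.degrees(np.linalg.norm(w))/7.16).round(1), "t",sense()["clock"])
    for f in frac: print((np.r_[d/400,w/np.radians(60)]*f).round(4).tolist())
def rot(yaw,tilt=0):
    """tool x at heading yaw, pointing down, then tilted forward by tilt deg (about world -y)"""
    return Ro.from_euler("y",-tilt,degrees=True)*Ro.from_euler("z",yaw)*Ro.from_euler("x",np.pi)
E
python3 - <<'E'
from h import *
step((410,-250,160),rot(0.033))
E
```

```text
dist 427.6 rows 10.3 deg 14.9 rows 2.1 t 1.45
[0.801, -0.6682, 0.2332, -0.0, 0.0, 0.2481]
```

Request:
carry_out(increments=[[[0.4,-0.334,0.116,0,0,0.248],[0.4,-0.334,0.116,0,0,0.248],[0.4,-0.334,0.116,0,0,0.248],[0.4,-0.334,0.116,0,0,0.248],[0.4,-0.334,0.116,0,0,0.248]]], hand=0, squeeze=45)

```text
clock: 1.87
eef_pos: [292.8, -427.0, 207.8]
tcp_rot: [3.141, -0.0, 0.032]
contact_force: [1.3, -0.0, -0.2]
opening: 1.003
```

Run:
```python
from h import *
print(pose()[0])
step((410,-250,160),rot(0.033))
```

```text
[ 292.80067815 -427.03534497  207.79592739]
dist 217.6 rows 5.2 deg 0.1 rows 0.0 t 1.8667
[0.3071, -0.4329, 0.1194, 0.0004, -0.0003, -0.0007]
```

Request:
carry_out(increments=[[[0.307,-0.433,0.119,0,0,0],[0.307,-0.433,0.119,0,0,0],[0.307,-0.433,0.119,0,0,0],[0.307,-0.433,0.119,0,0,0],[0.307,-0.433,0.119,0,0,0]]])

```text
clock: 2.28
eef_pos: [405.1, -257.3, 162.4]
tcp_rot: [3.141, -0.001, 0.033]
contact_force: [1.2, -1.4, 0.0]
opening: 1.001
```

Request:
carry_out(increments=[[[0.01,-0.015,0.005,0,0,0]]])

```text
clock: 2.37
eef_pos: [409.8, -248.4, 159.5]
tcp_rot: [-3.14, 0.0, 0.036]
contact_force: [-0.5, -0.2, 0.2]
opening: 1.001
```

```bash
cat >> h.py <<'E'
def fisheye_cloud(f):
    h,w=f["range_z"].shape; fl=(h/2)/np.tan(np.radians(f["fov_y"])/2)
    u,v=np.meshgrid(np.arange(w)-f["cx"],np.arange(h)-f["cy"]); rr=np.hypot(u,v); th=rr/fl
    k=np.where(rr>1e-9,np.tan(th)/np.maximum(rr,1e-9),1/fl); z=f["range_z"].astype(float)
    P=np.stack([u*k*z,v*k*z,z],-1); X=(P-f["t"])@f["R"]; X[(z<=0)|(th>1.4)]=np.nan
    return X
E
python3 - <<'E'
from h import *
print(pose()[0])
f=optics.grab_frame("wrist"); cv2.imwrite("pics/w1.png",f["img"][:,:,::-1]); X=fisheye_cloud(f)
m=(abs(X[...,0]-410)<60)&(abs(X[...,1]+250)<45)&(X[...,2]>25)&(X[...,2]<40)
P=X[m]; rect=cv2.minAreaRect(P[:,:2].astype(np.float32)); print(rect,np.median(P[:,2]),m.sum())
m=(abs(X[...,0]-410)<60)&(abs(X[...,1]+250)<80)&(abs(X[...,2])<10);print("bench/pad z",np.nanmedian(X[...,2][m]))
E
```

```text
[ 409.81718582 -248.41093121  159.45188771]
((411.00775146484375, -250.11581420898438), (95.15419006347656, 46.478572845458984), 2.1757614612579346) 30.608242228571385 6000
bench/pad z 2.2289988038211543
```

View pics/w1.png

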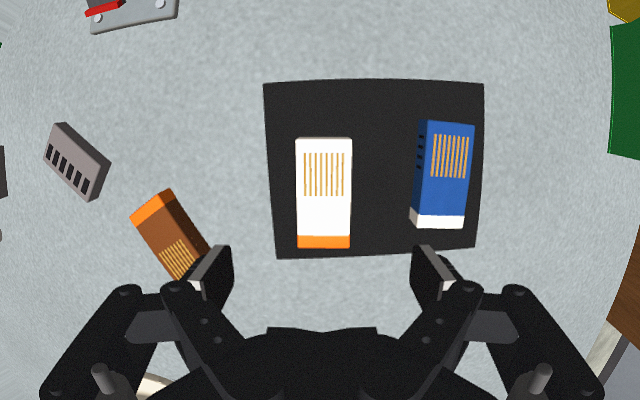

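The wrist view shows the white module at (323,193) with its orange end towards the robot. The depth fit gives a centre of (411, -250.1) and a yaw of 2.2°. I'll descend onto it.

Run:
```python
from h import *
step((411,-250.1,29),rot(0.038),(0.5,1))
```

```text
dist 130.6 rows 3.1 deg 0.1 rows 0.0 t 2.4167
[0.0021, 0.0012, 0.1632, -0.0007, 0.0003, -0.0005]
[0.0042, 0.0024, 0.3264, -0.0014, 0.0007, -0.001]
```

Request:
carry_out(increments=[[[0.004,0.002,0.09,0,0,0],[0.004,0.002,0.17,0,0,0],[0.004,0.002,0.25,0,0,0],[0.004,0.002,0.29,0,0,0],[0.004,0.002,0.29,0,0,0]]])

```text
clock: 2.83
eef_pos: [407.5, -253.3, 41.7]
tcp_rot: [-3.139, 0.004, 0.033]
contact_force: [-0.5, 0.7, 0.3]
opening: 0.996
```

Run:
```python
from h import *
print(pose()[0])
step((411,-250.1,29),rot(0.038),(0.5,1))
```

```text
[ 407.46576625 -253.33762077   41.68423122]
dist 13.6 rows 0.3 deg 0.4 rows 0.1 t 2.8333
[0.0046, -0.0039, 0.0158, -0.0013, 0.0021, -0.0026]
[0.0092, -0.0077, 0.0317, -0.0026, 0.0042, -0.0051]
```

Request:
carry_out(increments=[[[0.002,-0.002,0.025,0,0,0],[0.002,-0.002,0.03,0,0,0],[0.002,-0.002,0.03,0,0,0]]])

```text
clock: 3.08
eef_pos: [410.8, -253.3, 32.9]
tcp_rot: [3.141, -0.001, 0.033]
contact_force: [-0.8, -0.4, 1.0]
opening: 1.002
```

Run:
```python
from h import *
print(pose(), sense()["qvel"].round(3))
step((411,-250.1,29),rot(0.038),(1,))
```

```text
(array([ 410.76281308, -253.32192782,   32.91935738]), Rotation.from_matrix(array([[ 9.99463624e-01,  3.27390248e-02,  7.87721647e-04],
                            [ 3.27394610e-02, -9.99463770e-01, -5.47433476e-04],
                            [ 7.69376809e-04,  5.72929428e-04, -9.99999540e-01]]))) [ 0.005 -0.016 -0.002  0.002  0.011  0.002]
dist 5.1 rows 0.1 deg 0.3 rows 0.0 t 3.0833
[0.0008, -0.008, 0.0098, 0.0005, -0.0007, -0.005]
```

Request:
carry_out(increments=[[[0.001,-0.008,0.01,0,0,0.005],[0.001,-0.008,0.01,0,0,0.005]]])

```text
clock: 3.25
eef_pos: [411.0, -249.4, 28.8]
tcp_rot: [3.141, -0.001, 0.027]
contact_force: [0.5, -0.1, 0.5]
opening: 1.005
```

Request:
carry_out(increments=[[[0,0,0,0,0,0],[0,0,0,0,0,0],[0,0,0,0,0,0],[0,0,0,0,0,0],[0,0,0,0,0,0]]], hand=1, squeeze=45)

```text
clock: 3.67
eef_pos: [411.0, -249.6, 28.9]
tcp_rot: [3.141, -0.0, 0.028]
contact_force: [-1.0, 0.6, 6.0]
opening: 0.529
```

Request:
carry_out(increments=[[[0,0,0,0,0,0],[0,0,0,0,0,0],[0,0,-0.04,0,0,0],[0,0,-0.1,0,0,0],[0,0,-0.1,0,0,0]]])

```text
clock: 4.08
eef_pos: [412.3, -250.4, 71.3]
tcp_rot: [3.139, -0.003, 0.028]
contact_force: [0.7, 0.1, -0.7]
opening: 0.53
```

Run:
```python
from h import *
print(pose()[0], sense()["contact_force"],sense()["opening"])
f=optics.grab_frame("wrist"); cv2.imwrite("pics/w2.png",f["img"][:,:,::-1]); 
f=optics.grab_frame("side"); cv2.imwrite("pics/s2.png",f["img"][50:200,250:450,::-1].repeat(3,0).repeat(3,1)); 
X=cloud(f)
```

```text
[ 412.27094072 -250.44595791   71.25068381] [ 0.71066445  0.09353351 -0.68398411] 0.5296572731887293
```

View pics/w2.png

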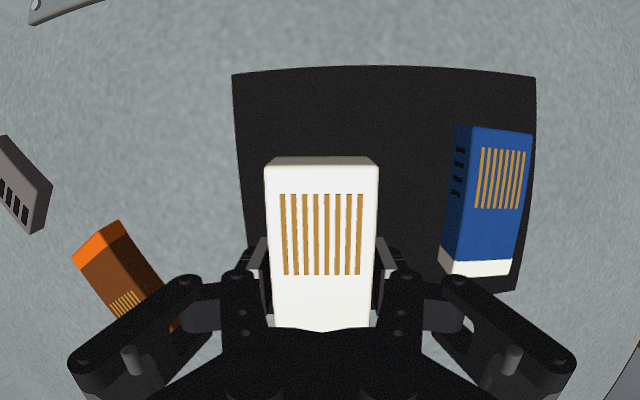

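View pics/s2.png

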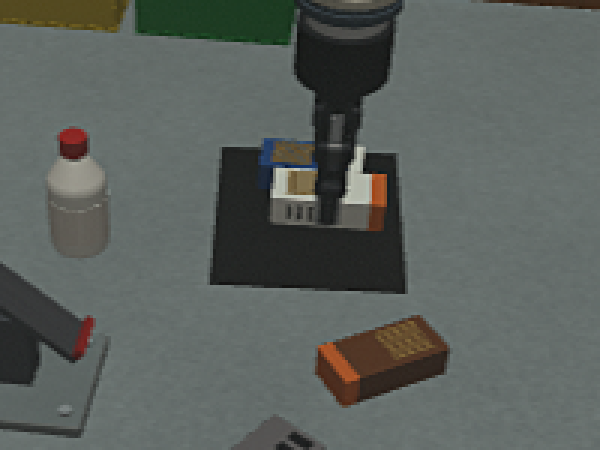

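The module is gripped level and centred. I'm carrying it to the pre-place pose.

Run:
```python
from h import *
n=rot(0,40).apply([0,0,-1]); print(n, rot(0,40).as_matrix().round(2))
C=np.array([625.2,-49.4,84.8])
step(C+n*150,rot(0,40),(0.5,1))
```

```text
[-6.42787610e-01  1.22464680e-16  7.66044443e-01] [[ 0.77 -0.    0.64]
 [-0.   -1.   -0.  ]
 [ 0.64  0.   -0.77]]
dist 266.6 rows 6.4 deg 39.9 rows 5.6 t 4.1833
[0.1541, -0.2462, -0.1634, -0.0041, 0.3325, 0.0129]
[0.3082, -0.4924, -0.3267, -0.0083, 0.665, 0.0258]
```

Request:
carry_out(increments=[[[0.02,-0.03,-0.09,0,0.1,0.005],[0.07,-0.11,-0.16,-0.002,0.22,0.01],[0.13,-0.2,-0.23,-0.004,0.34,0.015],[0.19,-0.29,-0.28,-0.006,0.45,0.02],[0.25,-0.38,-0.32,-0.008,0.56,0.025]]])

```text
clock: 4.6
eef_pos: [487.8, -123.4, 182.3]
tcp_rot: [-3.14, -0.555, 0.003]
contact_force: [1.1, 1.4, -1.3]
opening: 0.531
```

Request:
carry_out(increments=[[[0.06,-0.07,-0.03,0,0.05,0],[0.094,-0.114,0.032,0,0.1,0],[0.094,-0.114,0.032,0,0.1,0],[0.094,-0.114,0.032,0,0.1,0]]])

```text
clock: 4.93
eef_pos: [526.7, -77.6, 189.0]
tcp_rot: [-3.14, -0.654, 0.005]
contact_force: [0.9, -0.1, -1.5]
opening: 0.532
```

Run:
```python
from h import *
print(pose()[0],sense()["tcp_rot"],sense()["qvel"].round(3),sense()["qpos"].round(2))
C=np.array([625.2,-49.4,84.8]); n=rot(0,40).apply([0,0,-1]);
f=optics.grab_frame("wrist"); cv2.imwrite("pics/w3.png",f["img"][:,:,::-1]); X=fisheye_cloud(f)
np.savez("c3.npz",X=X,I=f["img"])
step(C+n*150,rot(0,40),(1,))
```

```text
[526.66957045 -77.57271883 188.96161986] [-3.13982669 -0.65402935  0.00517243] [ 0.083  0.109  0.017  0.606 -0.143 -0.535] [-0.24  0.12  2.32  1.17  0.16  0.21]
dist 30.5 rows 0.7 deg 2.6 rows 0.4 t 4.9833
[0.0225, -0.0704, -0.0186, -0.0051, 0.0435, 0.0036]
```

View pics/w3.png

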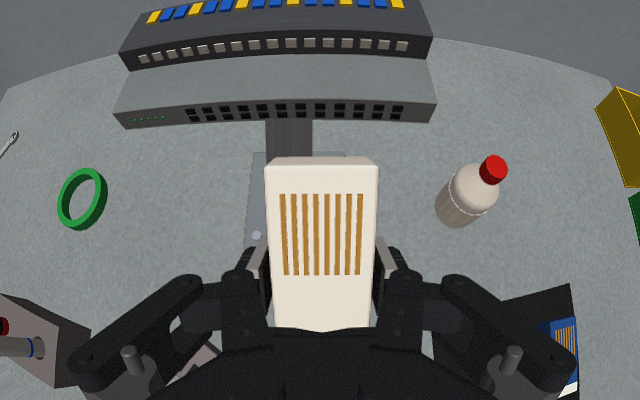

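The view shows the module held over the plate, with the plate at (290,140) behind it. Joint 5 is near zero, so the wrist is close to singular. I'll keep going in small steps and log the joints to fit the arm's kinematics.

Request:
carry_out(increments=[[[0.022,-0.07,-0.019,0,0.043,0],[0.022,-0.07,-0.019,0,0.043,0],[0.022,-0.07,-0.019,0,0.043,0]]])

```text
clock: 5.23
eef_pos: [528.2, -49.5, 200.9]
tcp_rot: [-3.139, -0.699, 0.005]
contact_force: [0.0, 0.4, -0.3]
opening: 0.531
```

Run:
```python
from h import *
from scipy.optimize import least_squares
s=sense();print(pose()[0],s["tcp_rot"],s["qvel"].round(3),s["qpos"].round(4).tolist(),s["clock"])
data=[([-1.28037500e+00,3.53675669e-01,1.63413110e+00,1.47784227e-05,1.15517704e+00,-2.38515284e-03],[180.288,-597.975,252.546],[-3.1402,0,.2928]),
 (s["qpos"],s["eef_pos"],s["tcp_rot"])]
def Ry(a): return Ro.from_euler("y",a)
def Rz(a): return Ro.from_euler("z",a)
def fk(q,k):
    a1,d1,L2,e,L3,L6=k
    R=Rz(q[0]); p=R.apply([a1,0,d1])
    R=R*Ry(q[1]); p=p+R.apply([0,0,L2])
    R=R*Ry(q[2]); p=p+R.apply([e,0,L3])
    R=R*Rz(q[3])*Ry(q[4]); p=p+R.apply([0,0,L6])
    R=R*Rz(q[5])*Rz(np.pi/2)   # guess
    return p,R
for sg in (1,-1):
  for q,p,rp in data:
    q=np.array(q);q[3]*=sg; _,R=fk(q,[0]*6); print(sg,np.degrees((R.inv()*Ro.from_euler("xyz",rp)).magnitude()), (R.inv()*Ro.from_euler("xyz",rp)).as_rotvec())
```

```text
[528.15841269 -49.54304491 200.94143856] [-3.13860294 -0.69863818  0.00486665] [-0.031  0.007 -0.016 -0.149  0.016  0.122] [-0.1633, 0.0862, 2.3472, 1.4196, 0.1121, 0.0228] 5.2333
1 0.000968699086059209 [ 1.53432016e-06 -1.68293444e-05  5.15063917e-07]
1 1.3450649691645665e-14 [ 6.20163643e-17 -2.21792189e-16  4.55364912e-17]
-1 0.0009263530679579463 [1.46993172e-06 1.02111543e-05 1.24488143e-05]
-1 162.6767405744683 [0.00724955 0.31748662 2.82142878]
```

Request:
carry_out(increments=[[[0,0,0.05,0,0,0],[0,0,0.1,0,0,0],[0,0,0.15,0,0,0],[0,0,0.15,0,0,0]]])

```text
clock: 5.57
eef_pos: [558.3, -48.4, 167.9]
tcp_rot: [-3.13, -0.7, 0.004]
contact_force: [0.1, 0.7, -1.6]
opening: 0.527
```

```bash
cat > kin.py <<'E'
from h import *
from scipy.optimize import least_squares
def Ry(a): return Ro.from_euler("y",a)
def Rz(a): return Ro.from_euler("z",a)
def fk(q,k):
    a1,d1,L2,e,L3,L6=k
    R=Rz(q[0]); p=R.apply([a1,0,d1])
    R=R*Ry(q[1]); p=p+R.apply([0,0,L2])
    R=R*Ry(q[2]); p=p+R.apply([e,0,L3])
    R=R*Rz(q[3])*Ry(q[4]); p=p+R.apply([0,0,L6])
    R=R*Rz(q[5])*Rz(np.pi/2)
    return p,R
E
python3 - <<'E'
from kin import *
s=sense();print(pose()[0],s["tcp_rot"],s["qvel"].round(3),s["qpos"].round(4).tolist(),s["clock"])
data=[([-1.28037500e+00,3.53675669e-01,1.63413110e+00,1.47784227e-05,1.15517704e+00,-2.38515284e-03],[180.288,-597.975,252.546]),
([-0.24,0.12,2.32,1.17,0.16,0.21],[526.67,-77.57,188.96]),
([-0.1633, 0.0862, 2.3472, 1.4196, 0.1121, 0.0228],[528.158,-49.543,200.941]),
 (s["qpos"],s["eef_pos"])]
W=[1,.1,1,1]
f=lambda k: np.r_[np.concatenate([w*(fk(q,k)[0]-p) for (q,p),w in zip(data,W)]),k[[0,3]]*1e-3]
o=least_squares(f,[0,300,450,0,400,250]); print(o.x.round(1),f(o.x).round(2))
E
```

```text
[558.33818099 -48.35014065 167.915351  ] [-3.1304311  -0.6997961   0.00370141] [ 0.042  0.403 -0.107  2.185  0.111 -2.165] [-0.1529, 0.2073, 2.3161, 2.1546, 0.134, -0.7082] 5.5667
[-13.7 308.8 578.1  64.4 508.1 333.9] [-1.44 -0.43 -0.05  0.09 -0.11 -0.11  0.04 -0.06  0.28 -0.06 -0.02 -0.22
 -0.01  0.06]
```

Request:
carry_out(increments=[[[0,0,0.02,0,0,0],[0,0,0.03,0,0,0],[0,0,0.03,0,0,0],[0,0,0.03,0,0,0]]])

```text
clock: 5.9
eef_pos: [565.6, -47.9, 158.7]
tcp_rot: [-3.13, -0.699, 0.003]
contact_force: [-0.7, -1.1, -1.7]
opening: 0.528
```

```bash
cat >> kin.py <<'E'
import json,os
def logq():
    s=sense(); L=json.load(open("q.json")) if os.path.exists("q.json") else []
    L.append((s["qpos"].tolist(),s["eef_pos"].tolist())); json.dump(L,open("q.json","w"))
    f=lambda k: np.r_[np.concatenate([fk(q,k)[0]-p for (q,p) in L]),k[[0,3]]*1e-3]
    o=least_squares(f,[0,300,450,0,400,250]); print("kin",o.x.round(1),abs(f(o.x)).max().round(2))
    return o.x
def ik(p,R,k,q0):
    lo=np.array([-2.63,-.92,.06,-1.3,0,-3.02]);hi=np.array([2.63,2.1,2.66,4.44,2.69,3.02])
    def g(q):
        P,RR=fk(q,k); return np.r_[(P-p)/100,(RR.inv()*R).as_rotvec()]
    return least_squares(g,np.clip(q0,lo+1e-3,hi-1e-3),bounds=(lo,hi))
E
python3 - <<'E'
import json
json.dump([([-1.28037500e+00,3.53675669e-01,1.63413110e+00,1.47784227e-05,1.15517704e+00,-2.38515284e-03],[180.288,-597.975,252.546]),
([-0.1633, 0.0862, 2.3472, 1.4196, 0.1121, 0.0228],[528.158,-49.543,200.941]),
([-0.1529, 0.2073, 2.3161, 2.1546, 0.134, -0.7082],[558.338,-48.35,167.915])],open("q.json","w"))
from kin import *
s=sense();print(pose()[0],s["tcp_rot"],s["qvel"].round(3),s["qpos"].round(4).tolist(),s["clock"])
k=logq()
C=np.array([625.2,-49.4,84.8]); n=rot(0,40).apply([0,0,-1]); ex=rot(0,40).apply([1,0,0])
o=ik(C+25.9*n-1.5*ex,rot(0,40),k,[-.15,.4,2.3,3,.2,-1.5]); print("place",o.x.round(2),o.cost)
step(C+n*90,rot(0,40),(1,))
mt=C+28*n-2.5*ex
tc=mt+190*n
for yaw in np.arange(-180,181,30):
  for q4 in (0,np.pi):
    best=min((ik(tc+35*n,rot(np.radians(yaw),40),k,[-.1,0,2.3,q4,.2,q6]) for q6 in (-1.5,0,1.5)),key=lambda o:o.cost); print(yaw,q4,best.x.round(2),best.cost.round(5))
E
```

```text
[565.56082119 -47.94444957 158.72993609] [-3.129637   -0.69888519  0.00318317] [ 0.004 -0.017  0.002  0.    -0.001 -0.002] [-0.1491, 0.238, 2.3074, 2.285, 0.1453, -0.8365] 5.9
kin [-13.3 308.9 578.   64.6 507.8 333.9] 1.44
place [-0.13  0.41  2.25  2.77  0.23 -1.31] 4.3116507908365705e-23
dist 5.5 rows 0.1 deg 0.8 rows 0.1 t 5.9
[-0.0046, 0.0038, 0.0124, -0.0134, -0.0007, 0.0023]
-180 0 [-0.2  -0.2   2.38  0.44  0.3  -2.14] 0.0
-180 3.141592653589793 [-0.23 -0.19  2.48  1.52  0.17  3.02] 0.01309
-150 0 [-0.2  -0.2   2.38  0.44  0.3  -2.67] 0.0
-150 3.141592653589793 [-0.29 -0.19  2.42  0.97  0.3   3.02] 0.00415
-120 0 [-0.21 -0.2   2.38  0.5   0.31  3.02] 6e-05
-120 3.141592653589793 [-0.21 -0.2   2.38  0.5   0.31  3.02] 6e-05
-90 0 [-0.2  -0.2   2.38  0.44  0.3   2.57] 0.0
-90 3.141592653589793 [-0.2  -0.2   2.38  0.44  0.3   2.57] 0.0
-60 0 [-0.2  -0.2   2.38  0.44  0.3   2.05] 0.0
-60 3.141592653589793 [-0.2  -0.2   2.38  0.44  0.3   2.05] 0.0
-30 0 [-0.2  -0.2   2.38  0.44  0.3   1.52] 0.0
-30 3.141592653589793 [-0.2  -0.2   2.38  0.44  0.3   1.52] 0.0
0 0 [-0.2  -0.2   2.38  0.44  0.3   1.  ] 0.0
0 3.141592653589793 [-0.2  -0.2   2.38  0.44  0.3   1.  ] 0.0
30 0 [-0.2  -0.2   2.38  0.44  0.3   0.48] 0.0
30 3.141592653589793 [-0.2  -0.2   2.38  0.44  0.3   0.48] 0.0
60 0 [-0.2  -0.2   2.38  0.44  0.3  -0.05] 0.0
60 3.141592653589793 [-0.2  -0.2   2.38  0.44  0.3  -0.05] 0.0
90 0 [-0.2  -0.2   2.38  0.44  0.3  -0.57] 0.0
90 3.141592653589793 [-0.2  -0.2   2.38  0.44  0.3  -0.57] 0.0
120 0 [-0.2  -0.2   2.38  0.44  0.3  -1.1 ] 0.0
120 3.141592653589793 [-0.2  -0.2   2.38  0.44  0.3  -1.1 ] 0.0
150 0 [-0.2  -0.2   2.38  0.44  0.3  -1.62] 0.0
150 3.141592653589793 [-0.2  -0.2   2.38  0.44  0.3  -1.62] 0.0
180 0 [-0.2  -0.2   2.38  0.44  0.3  -2.14] 0.0
180 3.141592653589793 [-0.23 -0.19  2.48  1.52  0.17  3.02] 0.01309
```

Run:
```python
from kin import *
C=np.array([626,-49.3,85]); n=rot(0,40).apply([0,0,-1]); ex=rot(0,40).apply([1,0,0])
step(C+n*50-1*ex,rot(0,40),(.33,.66,1,))
```

```text
dist 45.4 rows 1.1 deg 0.8 rows 0.1 t 5.9
[-0.0018, 0.0016, 0.0374, -0.0044, -0.0002, 0.0008]
[-0.0035, 0.0033, 0.0748, -0.0088, -0.0005, 0.0015]
[-0.0053, 0.005, 0.1133, -0.0134, -0.0007, 0.0023]
```

Request:
carry_out(increments=[[[-0.002,0.002,0.037,-0.004,0,0],[-0.004,0.003,0.075,-0.009,0,0.001],[-0.005,0.005,0.113,-0.013,-0.001,0.002],[-0.005,0.005,0.113,-0.013,-0.001,0.002],[-0.005,0.005,0.113,-0.013,-0.001,0.002]]])

```text
clock: 6.32
eef_pos: [593.1, -48.8, 123.2]
tcp_rot: [-3.141, -0.698, 0.001]
contact_force: [-0.0, 0.4, -0.8]
opening: 0.524
```

Request:
carry_out(increments=[[[0,0,0,0,0,0],[0,0,0,0,0,0]]])

```text
clock: 6.48
eef_pos: [593.2, -48.9, 124.4]
tcp_rot: [3.142, -0.7, 0.001]
contact_force: [-0.5, -1.0, -0.9]
opening: 0.531
```

Run:
```python
from kin import *
s=sense();print(pose()[0],s["tcp_rot"],s["qvel"].round(3),s["qpos"].round(4).tolist(),s["clock"]); logq()
C=np.array([626,-49.3,85]); n=rot(0,40).apply([0,0,-1]); ex=rot(0,40).apply([1,0,0])
step(C+n*50-1*ex,rot(0,40))
for c in ("side","top"):
    f=optics.grab_frame(c); X=cloud(f); np.savez(f"c4{c}.npz",X=X,I=f["img"])
    a=f["img"][90:210,200:360] if c=="side" else f["img"][80:200,260:420]
    cv2.imwrite(f"pics/{c}4.png",cv2.resize(a[:,:,::-1],None,fx=5,fy=5,interpolation=cv2.INTER_NEAREST))
```

```text
[593.24100849 -48.85071564 124.39628565] [ 3.14151316e+00 -7.00196991e-01  1.37468607e-03] [-0.    -0.003 -0.001  0.02   0.003 -0.016] [-0.1302, 0.35, 2.2715, 2.6904, 0.1949, -1.2279] 6.4833
kin [-12.8 309.7 577.6  65.1 507.6 334.1] 1.44
dist 1.8 rows 0.0 deg 0.1 rows 0.0 t 6.4833
[-0.0031, 0.0011, 0.0031, -0.0008, -0.002, 0.001]
```

View pics/side4.png

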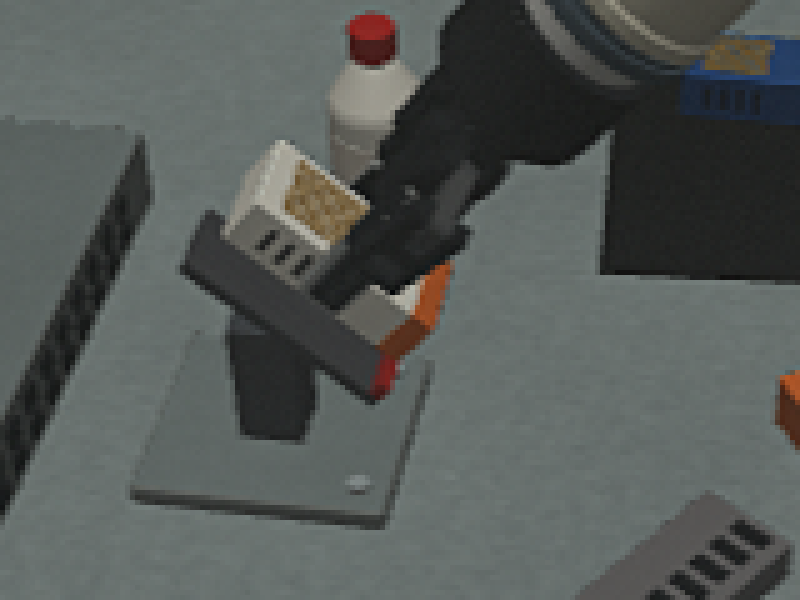

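View pics/top4.png

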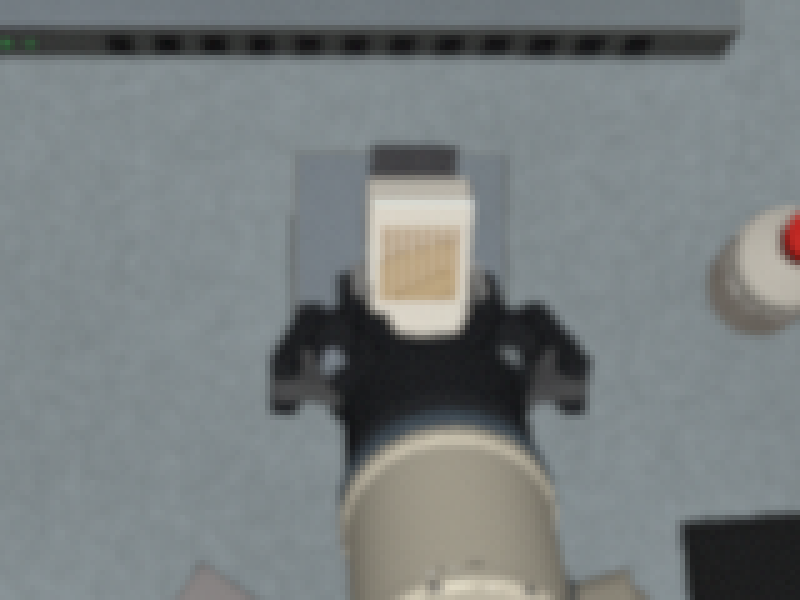

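Run:
```python
from kin import *
p0,R0=pose()
n=R0.apply([0,0,-1]); ex=R0.apply([1,0,0]); ey=np.array([0,1,0])
C=np.array([626,-49.3,85])
for c in ("top","side"):
    d=np.load(f"c4{c}.npz"); X=d["X"];I=d["I"].astype(int)
    L=np.stack([(X-C)@ex,(X-C)@ey,(X-C)@n],-1)
    near=(abs(L[...,0])<75)&(abs(L[...,1])<40)
    bright=(I.min(-1)>140)&near&(L[...,2]>30)
    print(c,"module h",np.percentile(L[bright][:,2],[5,50,95]).round(1))
    top=bright
    # per-row y extent
    B=L[near&(I.max(-1)>120)&(L[...,2]>35)&(L[...,2]<75)]
    print(" mod y",np.percentile(B[:,1],[1,99]).round(1)," x",np.percentile(B[:,0],[0.5,99.5]).round(1),len(B))
    A=L[near&(abs(L[...,2])<3)]
    print(" plate y",np.percentile(A[:,1],[1,99]).round(1)," x",np.percentile(A[:,0],[.5,99.5]).round(1),len(A),"h",np.median(A[:,2]).round(2))
    u=np.argwhere(near&(abs(L[...,2])<3))
    red=near&(I[...,0]>1.8*I[...,1])&(I[...,0]>90)&(I[...,2]<90); 
    if red.any(): print(" red/orange x",np.percentile(L[red][:,0],[5,50,95]).round(1),"h",np.percentile(L[red][:,2],[5,50,95]).round(1))
```

```text
top module h [ 51.5 399.2 415.9]
 mod y [-25.4  22.5]  x [-15.7  48.9] 591
 plate y [-20.6  18.9]  x [36.1 50.6] 88 h -0.6
side module h [ 51.1  54.1 330. ]
 mod y [-21.4  23.7]  x [-46.9  47.4] 314
 plate y [-16.7  21.4]  x [-54.5  48.8] 446 h 0.48
 red/orange x [-54.3 -43.2 -37.8] h [ 3.4 54.  56. ]
```

Run:
```python
from kin import *
C=np.array([626,-48.4,85]); n=rot(0,40).apply([0,0,-1]); ex=rot(0,40).apply([1,0,0])
step(C+n*28-1.7*ex,rot(0,40),(.5,1))
```

```text
dist 23.3 rows 0.6 deg 0.2 rows 0.0 t 6.5833
[-0.0027, -0.0005, 0.0289, -0.0003, -0.0012, 0.0005]
[-0.0055, -0.001, 0.0579, -0.0007, -0.0023, 0.001]
```

Request:
carry_out(increments=[[[-0.005,-0.001,0.02,-0.001,-0.002,0.001],[-0.005,-0.001,0.04,-0.001,-0.002,0.001],[-0.005,-0.001,0.058,-0.001,-0.002,0.001],[-0.005,-0.001,0.058,-0.001,-0.002,0.001],[-0.005,-0.001,0.058,-0.001,-0.002,0.001]]])

```text
clock: 7.0
eef_pos: [607.1, -48.3, 104.2]
tcp_rot: [-3.141, -0.697, -0.0]
contact_force: [-0.2, 1.2, -1.0]
opening: 0.531
```

```bash
cat >> kin.py <<'E'
def st():
    s=sense();print("pos",pose()[0].round(1),s["tcp_rot"].round(4),"F",s["contact_force"].round(1),"T",s["wrist_torque"].round(2),"op",round(s["opening"],3),"q",s["qpos"].round(3).tolist(),"qv",abs(s["qvel"]).max().round(3),s["clock"])
E
python3 - <<'E'
from kin import *
st()
C=np.array([626,-48.4,85]); n=rot(0,40).apply([0,0,-1]); ex=rot(0,40).apply([1,0,0])
step(C+n*26-1.7*ex,rot(0,40),(1,))
E
```

```text
pos [607.1 -48.3 104.2] [-3.1415e+00 -6.9700e-01 -4.0000e-04] F [-0.2  1.2 -1. ] T [-0.    0.47  0.04] op 0.531 q [-0.123, 0.41, 2.249, 2.779, 0.224, -1.311] qv 0.012 7.0
dist 1.0 rows 0.0 deg 0.1 rows 0.0 t 7.0
[0.0011, 0.0003, 0.0022, 0.0001, 0.0011, -0.0003]
```

Request:
carry_out(increments=[[[0.001,0,0.003,0,0.001,0],[0.001,0,0.003,0,0.001,0],[0.001,0,0.003,0,0.001,0]]])

```text
clock: 7.25
eef_pos: [608.1, -48.4, 104.1]
tcp_rot: [3.141, -0.699, -0.0]
contact_force: [0.3, 0.1, -1.0]
opening: 0.527
```

Run:
```python
from kin import *
st()
C=np.array([626,-48.4,85]); n=rot(0,40).apply([0,0,-1]); ex=rot(0,40).apply([1,0,0])
print((pose()[0]-C)@n,(pose()[0]-C)@ex)
f=optics.grab_frame("side"); X=cloud(f); np.savez(f"c5side.npz",X=X,I=f["img"])
cv2.imwrite("pics/side5.png",cv2.resize(f["img"][100:200,220:320,::-1],None,fx=6,fy=6,interpolation=cv2.INTER_NEAREST))
```

```text
pos [608.1 -48.4 104.1] [ 3.1414e+00 -6.9880e-01 -3.0000e-04] F [ 0.3  0.1 -1. ] T [-0.01  0.42 -0.05] op 0.527 q [-0.123, 0.411, 2.248, 2.784, 0.227, -1.316] qv 0.002 7.25
26.179435366463498 -1.4149918809978124
```

View pics/side5.png

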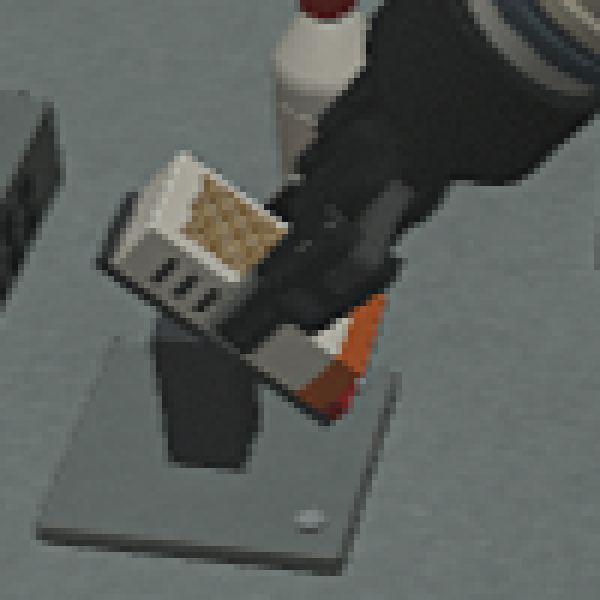

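The side view shows the module lying along the plate, with its orange end just at the red lip (340,395). There's no contact force yet, so I'll step down until it touches.

Request:
carry_out(increments=[[[0,0,0.002,0,0,0],[0,0,0.004,0,0,0],[0,0,0.004,0,0,0]]])

```text
clock: 7.55
eef_pos: [608.4, -48.4, 103.7]
tcp_rot: [3.141, -0.7, -0.001]
contact_force: [-15.6, 0.4, 18.1]
opening: 0.532
```

Run:
```python
from kin import *
st()
C=np.array([626,-48.4,85]); n=rot(0,40).apply([0,0,-1]); ex=rot(0,40).apply([1,0,0])
print((pose()[0]-C)@n,(pose()[0]-C)@ex)
```

```text
pos [608.4 -48.4 103.7] [ 3.1414e+00 -6.9980e-01 -5.0000e-04] F [-15.6   0.4  18.1] T [-0.23  0.35 -0.11] op 0.532 q [-0.123, 0.413, 2.248, 2.788, 0.229, -1.32] qv 0.005 7.55
25.614377821979907 -1.4263206408747153
```

Request:
carry_out(increments=[[[0,0,-0.001,0,0,0],[0,0,-0.001,0,0,0],[0,0,-0.001,0,0,0],[0,0,-0.001,0,0,0],[0,0,-0.001,0,0,0]]], hand=0.15)

```text
clock: 7.97
eef_pos: [609.1, -48.4, 103.1]
tcp_rot: [3.141, -0.699, -0.0]
contact_force: [0.2, -0.2, 0.2]
opening: 0.85
```

Run:
```python
from kin import *
st()
f=optics.grab_frame("side"); X=cloud(f); np.savez(f"c5side.npz",X=X,I=f["img"])
cv2.imwrite("pics/side6.png",cv2.resize(f["img"][100:200,220:320,::-1],None,fx=6,fy=6,interpolation=cv2.INTER_NEAREST))
```

```text
pos [609.1 -48.4 103.1] [ 3.1414e+00 -6.9890e-01 -2.0000e-04] F [ 0.2 -0.2  0.2] T [-0.04  0.3  -0.02] op 0.85 q [-0.123, 0.415, 2.246, 2.787, 0.228, -1.319] qv 0.002 7.9667
```

View pics/side6.png

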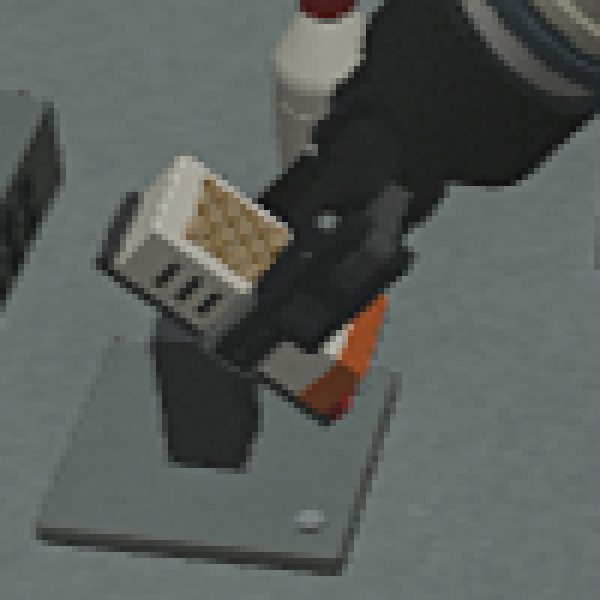

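Request:
carry_out(increments=[[[0,0,-0.02,0,0,0],[0,0,-0.05,0,0,0],[0,0,-0.09,0,0,0],[0,0,-0.13,0,0,0],[0,0,-0.17,0,0,0]]], hand=0.15)

```text
clock: 8.43
eef_pos: [564.2, -48.4, 155.7]
tcp_rot: [3.141, -0.698, -0.0]
contact_force: [-0.2, -0.2, -0.1]
opening: 0.851
```

Run:
```python
from kin import *
st()
step((510,40,260),rot(np.pi/2,0),(1,))
step((510,40,260),rot(-np.pi/2,0),(1,))
k=np.array([-12.8,309.7,577.6,65.1,507.6,334.1])
for y in (np.pi/2,-np.pi/2):
    for q6 in (-2.5,-.5,.5,2.5): o=ik((428.8,245.5,120),rot(y),k,[.5,.3,1.8,0,1,q6]); print(y,o.x.round(2),o.cost)
```

```text
pos [564.2 -48.4 155.7] [ 3.1411e+00 -6.9830e-01 -5.0000e-04] F [-0.2 -0.2 -0.1] T [-0.05  0.33 -0.  ] op 0.851 q [-0.138, 0.243, 2.313, 2.455, 0.139, -0.995] qv 1.494 8.4333
dist 147.1 rows 3.5 deg 96.8 rows 13.5 t 8.4333
[0.0638, -0.2209, -0.2871, 0.5223, -0.5213, -1.4338]
dist 147.1 rows 3.5 deg 96.7 rows 13.5 t 8.4333
[0.0638, -0.2209, -0.2871, -0.5212, -0.5222, 1.4326]
1.5707963267948966 [ 0.52  0.33  2.01 -0.    0.8   0.52] 1.1943261205720834e-20
1.5707963267948966 [0.52 0.33 2.01 0.   0.8  0.52] 3.186955578019113e-19
1.5707963267948966 [0.52 0.33 2.01 0.   0.8  0.52] 5.008384529065794e-25
1.5707963267948966 [0.52 0.33 2.01 0.   0.8  0.52] 1.8832522593478308e-30
-1.5707963267948966 [ 0.52  0.33  2.01 -0.    0.8  -2.62] 5.025377896065643e-25
-1.5707963267948966 [ 0.52  0.33  2.01 -0.    0.8  -2.62] 2.1283590142595486e-24
-1.5707963267948966 [ 0.52  0.33  2.01  0.    0.8  -2.62] 4.533506754633435e-30
-1.5707963267948966 [0.34 0.31 2.1  0.42 0.68 3.02] 0.048603363338702694
```

Run:
```python
from kin import *
step((500,10,260),rot(0.6,5),(.2,.4,.6,.8,1))
```

```text
dist 135.7 rows 3.3 deg 48.7 rows 6.8 t 8.4333
[0.0089, -0.0292, -0.0606, 0.0351, -0.1131, -0.1111]
[0.0179, -0.0583, -0.1212, 0.0703, -0.2262, -0.2221]
[0.0268, -0.0875, -0.1819, 0.1054, -0.3393, -0.3332]
[0.0357, -0.1167, -0.2425, 0.1405, -0.4524, -0.4443]
[0.0447, -0.1459, -0.3031, 0.1756, -0.5655, -0.5554]
```

Request:
carry_out(increments=[[[0.0,0.0,-0.08,0.02,-0.06,-0.06],[0.01,-0.02,-0.16,0.05,-0.17,-0.17],[0.02,-0.06,-0.22,0.09,-0.28,-0.28],[0.03,-0.1,-0.27,0.13,-0.4,-0.39],[0.045,-0.146,-0.303,0.16,-0.51,-0.5]]])

```text
clock: 8.85
eef_pos: [561.7, -16.2, 186.0]
tcp_rot: [-3.091, -0.692, 0.07]
contact_force: [-0.4, -0.2, -0.0]
opening: 0.852
```

Run:
```python
from kin import *
st()
step((440,180,290),rot(np.pi/2,0),(.2,.4,.6,.8,1))
```

```text
pos [561.7 -16.2 186. ] [-3.091  -0.6915  0.07  ] F [-0.4 -0.2 -0. ] T [-0.02  0.32 -0.02] op 0.852 q [-0.133, 0.171, 2.29, 1.533, 0.179, -0.121] qv 2.184 8.85
dist 253.2 rows 6.1 deg 92.1 rows 12.9 t 8.85
[-0.0083, -0.1057, -0.0691, 0.0911, -0.1126, -0.2708]
[-0.0166, -0.2115, -0.1382, 0.1822, -0.2252, -0.5417]
[-0.0248, -0.3172, -0.2074, 0.2733, -0.3378, -0.8125]
[-0.0331, -0.423, -0.2765, 0.3644, -0.4504, -1.0834]
[-0.0414, -0.5287, -0.3456, 0.4555, -0.563, -1.3542]
```

Request:
carry_out(increments=[[[0,-0.06,-0.08,0.08,-0.1,-0.1],[-0.01,-0.14,-0.16,0.15,-0.2,-0.25],[-0.02,-0.23,-0.23,0.2,-0.3,-0.4],[-0.03,-0.33,-0.28,0.25,-0.38,-0.55],[-0.04,-0.43,-0.33,0.3,-0.42,-0.7]]], hand=0.4)

```text
clock: 9.27
eef_pos: [517.5, 58.0, 235.0]
tcp_rot: [-3.108, -0.586, 0.33]
contact_force: [-0.1, 1.4, 0.4]
opening: 0.604
```

Run:
```python
from kin import *
st()
step((440,180,290),rot(np.pi/2,0),(.2,.4,.6,.8,1))
```

```text
pos [517.5  58.  235. ] [-3.1075 -0.5856  0.3305] F [-0.1  1.4  0.4] T [-0.08  0.24 -0.01] op 0.604 q [-0.032, 0.017, 2.244, 0.617, 0.404, 0.685] qv 2.178 9.2667
dist 154.6 rows 3.7 deg 77.1 rows 10.8 t 9.2667
[0.0011, -0.0713, -0.0298, 0.0637, -0.1008, -0.2278]
[0.0023, -0.1426, -0.0597, 0.1274, -0.2015, -0.4556]
[0.0034, -0.214, -0.0895, 0.1911, -0.3023, -0.6834]
[0.0045, -0.2853, -0.1194, 0.2548, -0.4031, -0.9112]
[0.0056, -0.3566, -0.1492, 0.3185, -0.5038, -1.139]
```

Request:
carry_out(increments=[[[0.001,-0.07,-0.03,0.05,-0.08,-0.19],[0.002,-0.14,-0.06,0.1,-0.17,-0.38],[0.003,-0.21,-0.09,0.16,-0.25,-0.57],[0.004,-0.28,-0.12,0.21,-0.34,-0.76],[0.006,-0.357,-0.149,0.27,-0.43,-0.96]]])

```text
clock: 9.68
eef_pos: [440.0, 180.7, 291.4]
tcp_rot: [3.056, -0.318, 0.943]
contact_force: [0.8, 0.4, -0.7]
opening: 0.597
```

Run:
```python
from kin import *
st()
step((430,245,250),rot(np.pi/2,0),(.2,.4,.6,.8,1))
```

```text
pos [440.  180.7 291.4] [ 3.0562 -0.3181  0.9432] F [ 0.8  0.4 -0.7] T [-0.11  0.12  0.01] op 0.597 q [0.308, -0.077, 2.093, 0.159, 0.824, 0.859] qv 1.024 9.6833
dist 77.2 rows 1.9 deg 41.1 rows 5.7 t 9.6833
[0.0155, -0.0251, 0.0248, 0.0347, -0.0537, -0.1214]
[0.0309, -0.0503, 0.0497, 0.0694, -0.1073, -0.2427]
[0.0464, -0.0754, 0.0745, 0.1041, -0.161, -0.3641]
[0.0619, -0.1006, 0.0993, 0.1388, -0.2147, -0.4854]
[0.0774, -0.1257, 0.1242, 0.1735, -0.2683, -0.6068]
```

Request:
carry_out(increments=[[[0.015,-0.025,0.025,0.035,-0.054,-0.12],[0.031,-0.05,0.05,0.07,-0.107,-0.24],[0.046,-0.075,0.075,0.104,-0.161,-0.36],[0.062,-0.1,0.1,0.139,-0.215,-0.485],[0.077,-0.126,0.124,0.174,-0.268,-0.607]]])

```text
clock: 10.1
eef_pos: [431.0, 245.5, 249.2]
tcp_rot: [3.121, -0.038, 1.49]
contact_force: [0.7, -0.8, 0.0]
opening: 0.6
```

Request:
carry_out(increments=[[[0,0,0,0,0,0],[0,0,0,0,0,0],[0,0,0,0,0,0]]])

```text
clock: 10.35
eef_pos: [430.7, 244.8, 249.1]
tcp_rot: [3.12, -0.041, 1.483]
contact_force: [0.6, -1.1, -0.4]
opening: 0.597
```

Run:
```python
from kin import *
st()
for c in ("side","top","wrist"):
    f=optics.grab_frame(c); X=fisheye_cloud(f) if c=="wrist" else cloud(f); np.savez(f"c7{c}.npz",X=X,I=f["img"])
    cv2.imwrite(f"pics/{c}7.png",f["img"][:,:,::-1])
I=np.load("c7side.npz")["I"][90:190,210:330]; J=np.load("c7top.npz")["I"][90:180,280:400]
cv2.imwrite("pics/mod7.png",np.vstack([cv2.resize(a[:,:,::-1],(600,300*1),interpolation=cv2.INTER_NEAREST) if 0 else cv2.resize(a[:,:,::-1],None,fx=3,fy=3,interpolation=cv2.INTER_NEAREST) for a in (I,J)]))
X=np.load("c7wrist.npz")["X"]
m=(abs(X[...,0]-429)<25)&(abs(X[...,1]-245)<25)&(X[...,2]>66)&(X[...,2]<165)
P=X[m];print(len(P),P[:,2].max())
Q=P[P[:,2]>P[:,2].max()-5]; print("tail",cv2.minEnclosingCircle(Q[:,:2].astype(np.float32)),Q.mean(0))
step((428.8,245.5,119),rot(np.pi/2,0),(.2,.4,.6,.8,1))
```

```text
pos [430.7 244.8 249.1] [ 3.1202 -0.0415  1.4828] F [ 0.6 -1.1 -0.4] T [ 0.01  0.07 -0.01] op 0.597 q [0.499, 0.134, 1.935, 0.026, 1.032, 0.574] qv 0.014 10.35
1083 153.08553569510812
tail ((428.846435546875, 246.06094360351562), 11.566661834716797) [428.80528256 246.29270634 149.9339775 ]
dist 130.7 rows 3.1 deg 5.7 rows 0.8 t 10.5
[-0.0023, -0.0026, 0.0652, 0.0045, -0.0078, -0.0169]
[-0.0046, -0.0052, 0.1305, 0.0091, -0.0156, -0.0338]
[-0.0069, -0.0077, 0.1957, 0.0136, -0.0234, -0.0506]
[-0.0092, -0.0103, 0.2609, 0.0182, -0.0312, -0.0675]
[-0.0115, -0.0129, 0.3262, 0.0227, -0.039, -0.0844]
```

View pics/mod7.png

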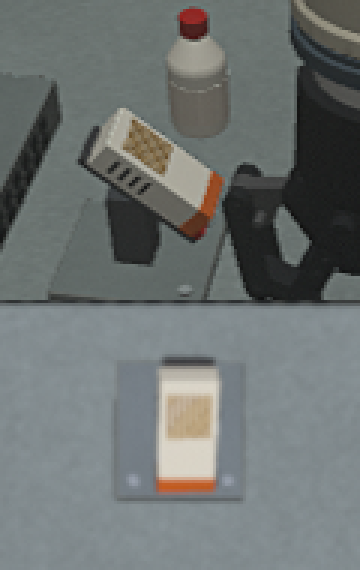

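View pics/wrist7.png

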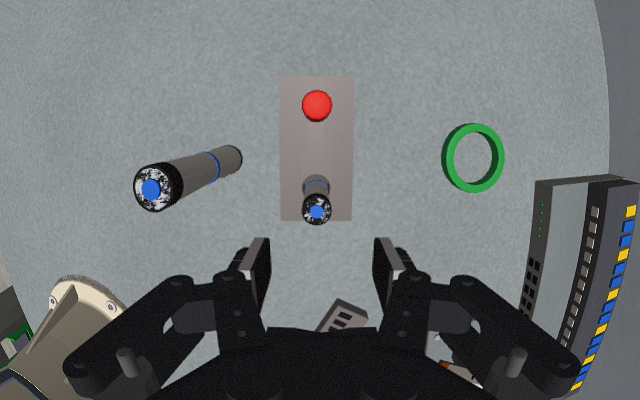

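View pics/side7.png

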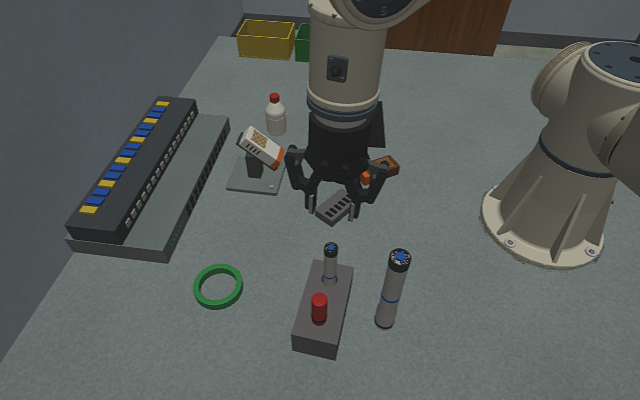

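The views show the module seated on the plate against the lip (side inset at (150,175)) and the torch tail between the jaws at wrist (317,208). I'll fit the module's pose now and work out the descent.

```bash
cat > fitmod.py <<'E'
from h import *
def fitmod(X,I,C=np.array([626,-48.4,85.])):
    R=rot(0,40); n=R.apply([0,0,-1]); ex=R.apply([1,0,0]); ey=np.array([0,1.,0])
    L=np.stack([(X-C)@ex,(X-C)@ey,(X-C)@n],-1); 
    m=(abs(L[...,0])<65)&(abs(L[...,1])<40)&(abs(L[...,2]-28)<5)
    Q=L[m]; A=np.c_[Q[:,:2],np.ones(len(Q))]; co=np.linalg.lstsq(A,Q[:,2],rcond=None)[0]
    k=abs(Q[:,2]-A@co)<1.5; co=np.linalg.lstsq(A[k],Q[k,2],rcond=None)[0]
    rect=cv2.minAreaRect(Q[k][:,:2].astype(np.float32)); 
    ctr=np.array(rect[0]); 
    print("slopes",co[:2].round(3),"h at ctr",(np.r_[ctr,1]@co).round(1),"ctr",ctr.round(1),"size",np.round(rect[1],1),"ang",round(rect[2],1),k.sum())
    m=(abs(L[...,0])<55)&(abs(L[...,1])<35)&(abs(L[...,2])<3); P=L[m]
    if len(P): print(" plate y",np.percentile(P[:,1],[2,98]).round(1),"x max",np.percentile(P[:,0],98).round(1),len(P))
    w=C+ex*ctr[0]+ey*ctr[1]+n*(np.r_[ctr,1]@co); print(" module_top world",w.round(1)); return w
E
python3 - <<'E'
from fitmod import *
for c in ("side","top","wrist"):
    d=np.load(f"c7{c}.npz"); 
    try: fitmod(d["X"],d["I"])
    except Exception as e: print(c,e)
E
```

```text
slopes [-0.    -0.025] h at ctr 28.7 ctr [-3.8  1. ] size [95.5 48.2] ang 0.8 485
 plate y [-19.6  22.5] x max 48.8 94
 module_top world [604.7 -47.4 104.5]
slopes [-0.003 -0.008] h at ctr 27.3 ctr [-1.7 -2.2] size [95.2 45.5] ang 1.2 496
 plate y [-21.1  20.9] x max 50.5 46
 module_top world [607.2 -50.6 104.8]
slopes [ 0.172 -0.062] h at ctr 25.9 ctr [ 6.9 21.2] size [27.1  5.5] ang 1.2 30
 plate y [18.6 23. ] x max -12.5 49
 module_top world [614.7 -27.2 109.3]
```

Request:
carry_out(increments=[[[-0.011,-0.012,0.04,0.023,-0.039,-0.084],[-0.011,-0.012,0.08,0.023,-0.039,-0.084],[-0.011,-0.012,0.12,0.023,-0.039,-0.084],[-0.011,-0.012,0.16,0.023,-0.039,-0.084],[-0.011,-0.012,0.16,0.023,-0.039,-0.084]]])

```text
clock: 10.92
eef_pos: [426.1, 242.5, 182.9]
tcp_rot: [-3.137, 0.002, 1.571]
contact_force: [-0.0, -0.4, -0.7]
opening: 0.598
```

Run:
```python
from kin import *
st()
f=optics.grab_frame("wrist"); cv2.imwrite("pics/w8.png",f["img"][:,:,::-1]); X=fisheye_cloud(f)
m=(abs(X[...,0]-429)<25)&(abs(X[...,1]-245)<25)&(X[...,2]>66)&(X[...,2]<165)
P=X[m]
for a,b in ((66,90),(90,110),(110,130),(130,144),(147,160)):
    Q=P[(P[:,2]>a)&(P[:,2]<b)]
    if len(Q)>5: print(a,len(Q),Q.min(0).round(1),Q.max(0).round(1),Q.mean(0).round(1))
step((428.8,246,116),rot(np.pi/2,0),(.33,.66,1))
```

```text
pos [426.1 242.5 182.9] [-3.1374e+00  2.1000e-03  1.5710e+00] F [-0.  -0.4 -0.7] T [ 0.02  0.   -0.03] op 0.598 q [0.514, 0.233, 1.981, 0.0, 0.933, 0.514] qv 0.067 10.9167
66 195 [418.  247.5  66.1] [439.  257.6  89.9] [428.  254.7  79.3]
90 213 [418.5 249.8  90. ] [439.1 257.3 110. ] [428.6 254.8 100.7]
110 281 [418.5 249.5 110. ] [439.1 257.3 130. ] [428.5 254.7 120.6]
130 223 [417.4 247.5 130.2] [439.1 257.6 144. ] [428.4 255.1 137.7]
147 1337 [417.6 234.5 147. ] [440.1 257.3 153. ] [428.7 246.6 149.8]
dist 68.3 rows 1.6 deg 0.2 rows 0.0 t 10.9667
[0.0027, 0.0019, 0.0563, -0.001, 0.0005, 0.0002]
[0.0054, 0.0038, 0.1125, -0.002, 0.001, 0.0003]
[0.0082, 0.0058, 0.1705, -0.0031, 0.0015, 0.0005]
```

View pics/w8.png

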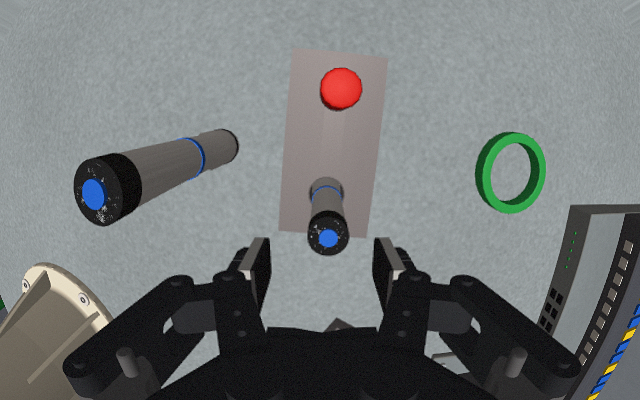

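Request:
carry_out(increments=[[[0.008,0.006,0.05,-0.003,0.001,0],[0.008,0.006,0.1,-0.003,0.001,0],[0.008,0.006,0.15,-0.003,0.001,0],[0.008,0.006,0.17,-0.003,0.001,0],[0.008,0.006,0.17,-0.003,0.001,0]]])

```text
clock: 11.38
eef_pos: [429.2, 246.4, 116.4]
tcp_rot: [3.141, 0.001, 1.572]
contact_force: [0.3, -0.3, -0.6]
opening: 0.601
```

Request:
carry_out(increments=[[[0,0,0,0,0,0],[0,0,0,0,0,0]]])

```text
clock: 11.55
eef_pos: [430.6, 247.4, 118.3]
tcp_rot: [3.138, -0.001, 1.573]
contact_force: [-0.4, 0.1, -0.5]
opening: 0.599
```

Run:
```python
from kin import *
st()
step((428.6,246.2,116),rot(np.pi/2,0),(1,))
```

```text
pos [430.6 247.4 118.3] [ 3.1382e+00 -1.3000e-03  1.5726e+00] F [-0.4  0.1 -0.5] T [ 0.01  0.03 -0.04] op 0.599 q [0.519, 0.337, 2.021, -0.001, 0.781, 0.517] qv 0.005 11.55
dist 3.2 rows 0.1 deg 0.2 rows 0.0 t 11.55
[-0.0029, -0.005, 0.0056, 0.0032, -0.0013, 0.0017]
```

Request:
carry_out(increments=[[[-0.003,-0.005,0.005,0.003,-0.001,0.002],[-0.003,-0.005,0.005,0.003,-0.001,0.002]]])

```text
clock: 11.72
eef_pos: [427.8, 245.8, 115.5]
tcp_rot: [-3.141, 0.0, 1.57]
contact_force: [0.1, -0.1, -0.8]
opening: 0.602
```

Request:
carry_out(increments=[[[0,0,0,0,0,0],[0,0,0,0,0,0],[0,0,0,0,0,0],[0,0,0,0,0,0],[0,0,0,0,0,0]]], hand=1, squeeze=50)

```text
clock: 12.13
eef_pos: [428.3, 246.1, 115.2]
tcp_rot: [-3.141, 0.0, 1.571]
contact_force: [1.0, -0.3, 3.1]
opening: 0.235
```

Run:
```python
from kin import *
st()
f=optics.grab_frame("wrist"); cv2.imwrite("pics/w9.png",f["img"][:,:,::-1])
```

```text
pos [428.3 246.1 115.2] [-3.1412e+00  2.0000e-04  1.5709e+00] F [ 1.  -0.3  3.1] T [-0.09 -0.3  -0.04] op 0.235 q [0.518, 0.34, 2.025, 0.0, 0.777, 0.518] qv 0.002 12.1333
```

View pics/w9.png

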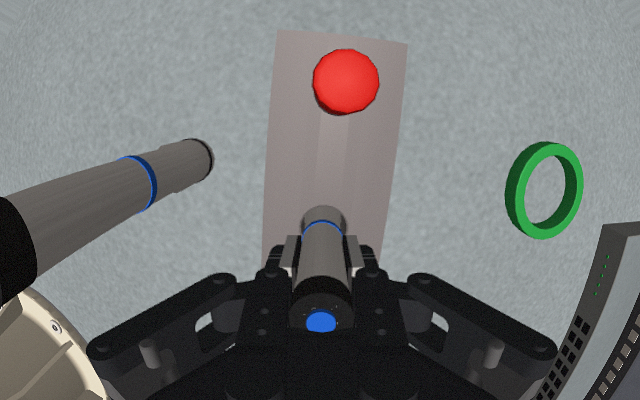

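The wrist view shows the pads closed on the torch at (320,290). I'll lift it straight up.

Request:
carry_out(increments=[[[0,0,-0.01,0,0,0],[0,0,-0.05,0,0,0],[0,0,-0.11,0,0,0],[0,0,-0.18,0,0,0],[0,0,-0.25,0,0,0]]])

```text
clock: 12.6
eef_pos: [426.9, 245.4, 215.3]
tcp_rot: [-3.138, 0.002, 1.571]
contact_force: [0.4, 0.6, -0.9]
opening: 0.232
```

Request:
carry_out(increments=[[[0,0,-0.08,0,0,0],[0,0,-0.1,0,0,0],[0,0,-0.1,0,0,0]]])

```text
clock: 12.85
eef_pos: [428.8, 246.5, 257.0]
tcp_rot: [3.14, -0.001, 1.571]
contact_force: [0.8, 0.6, -1.8]
opening: 0.242
```

```bash
cat >> kin.py <<'E'
def torchfit(X,I,lo=-0.0,show=True):
    """points near expected torch axis in the tool frame: fit axis (tool frame)"""
    p0,R0=pose(); L=R0.inv().apply((X.reshape(-1,3)-p0)); 
    m=np.isfinite(L).all(1)&(np.hypot(L[:,0],L[:,1])<25)&(L[:,2]>30)&(L[:,2]<125)
    Q=L[m]
    if len(Q)<20: print("few",len(Q)); return
    def res(v):
        c=np.array([v[0],v[1],0]); d=np.array([v[2],v[3],1.]); d/=np.linalg.norm(d)
        w=Q-c; t=w@d; rad=np.linalg.norm(w-np.outer(t,d),axis=1)
        return rad-np.where(t>TL,12.5,11.)
    TL=1e9
    # head starts where? lens end = max t
    TL=np.percentile(Q[:,2],99.5)-32
    o=least_squares(res,[0,0,0,0],loss="soft_l1",f_scale=1)
    print("axis at TCP xy",o.x[:2].round(1),"slope",o.x[2:].round(3),"n",len(Q),"lens t",np.percentile(Q[:,2],[98,99.5,100]).round(1),"rms",np.sqrt(np.mean(res(o.x)**2)).round(2))
    return o.x
E
python3 - <<'E'
from kin import *
st()
for c in ("side","top","wrist"):
    f=optics.grab_frame(c); X=fisheye_cloud(f) if c=="wrist" else cloud(f); np.savez(f"c9{c}.npz",X=X,I=f["img"])
    if c!="top": cv2.imwrite(f"pics/{c}9.png",f["img"][:,:,::-1])
    try: torchfit(X,f["img"])
    except Exception as e: print(e)
E
```

```text
pos [428.8 246.5 257. ] [ 3.1398e+00 -1.4000e-03  1.5708e+00] F [ 0.8  0.6 -1.8] T [-0.01 -0.04 -0.01] op 0.242 q [0.519, 0.144, 1.903, 0.0, 1.093, 0.518] qv 0.056 12.85
axis at TCP xy [ 0.5 -0.3] slope [0.001 0.009] n 474 lens t [101.3 103.4 104. ] rms 0.65
axis at TCP xy [-0.  0.] slope [-0.005  0.022] n 120 lens t [101.  103.5 104.1] rms 0.55
axis at TCP xy [ 0.  -0.5] slope [0.   0.01] n 1253 lens t [ 98.8 103.  103.6] rms 0.38
```

View pics/side9.png

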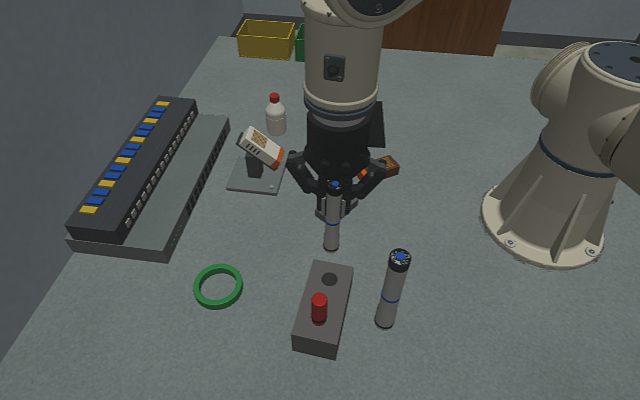

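View pics/wrist9.png

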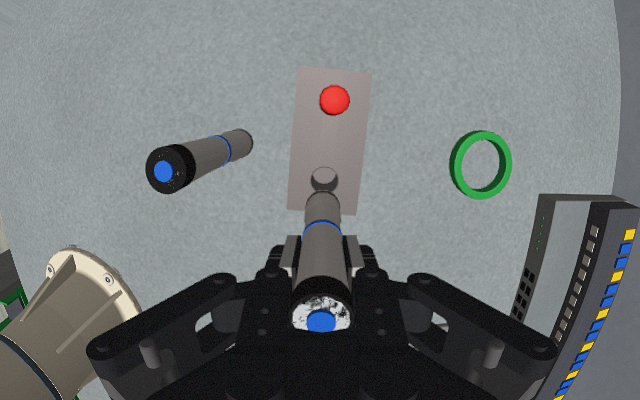

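The torch is out of the holder and well aligned in the jaws, with the lens about 104.5 mm ahead of the TCP. Now I'll compute the aiming pose.

```bash
cat >> kin.py <<'E'
def aim(M,v,lens=104.8,dist=120,yaw=np.pi/2,tilt=40):
    R=rot(yaw,tilt); v=np.array([v[0],v[1],1.])
    d=R.apply([0,0,1]); Rc,_=Ro.align_vectors([[0,0,1]],[v/np.linalg.norm(v)])
    return np.array(M)-d*(dist+lens), R*Rc
E
python3 - <<'E'
from kin import *
p,R=aim((606,-48.8,104.7),(0,.010)); print(p,R.as_euler("xyz"))
step(p,R,(.2,.4,.6,.8,1))
E
```

```text
[461.50134534 -48.8        276.90679081] [2.45346062 0.         1.57079633]
dist 297.1 rows 7.1 deg 39.7 rows 5.5 t 13.0
[-0.1471, 0.0172, -0.0116, -0.1322, 0.0004, 0.0001]
[-0.2942, 0.0345, -0.0233, -0.2643, 0.0007, 0.0003]
[-0.4413, 0.0517, -0.0349, -0.3965, 0.0011, 0.0004]
[-0.5884, 0.069, -0.0465, -0.5287, 0.0015, 0.0005]
[-0.7355, 0.0862, -0.0581, -0.6609, 0.0018, 0.0007]
```

Request:
carry_out(increments=[[[-0.03,0.003,-0.01,-0.03,0,0],[-0.09,0.01,-0.03,-0.1,0,0],[-0.17,0.02,-0.05,-0.18,0,0],[-0.25,0.03,-0.06,-0.26,0,0],[-0.33,0.04,-0.06,-0.34,0.001,0]]])

```text
clock: 13.42
eef_pos: [443.5, 112.9, 277.9]
tcp_rot: [2.785, 0.001, 1.572]
contact_force: [1.1, -0.6, -1.8]
opening: 0.238
```

Request:
carry_out(increments=[[[-0.07,0.01,0.0,-0.08,0,0],[-0.15,0.02,0.0,-0.15,0,0],[-0.23,0.03,0.0,-0.22,0,0],[-0.3,0.04,0.0,-0.27,0,0],[-0.34,0.04,0.0,-0.3,0,0]]])

```text
clock: 13.83
eef_pos: [457.4, -23.8, 282.4]
tcp_rot: [2.474, 0.001, 1.569]
contact_force: [0.5, 1.9, -1.5]
opening: 0.235
```

Run:
```python
from kin import *
st()
p,R=aim((606,-48.8,104.7),(0,.010))
step(p,R,(.5,1))
```

```text
pos [457.4 -23.8 282.4] [2.4738e+00 1.1000e-03 1.5695e+00] F [ 0.5  1.9 -1.5] T [0.07 0.53 0.04] op 0.235 q [-0.095, -0.225, 2.359, 0.17, 0.346, -0.234] qv 2.19 13.8333
dist 26.0 rows 0.6 deg 1.2 rows 0.2 t 13.8333
[-0.0313, -0.0002, 0.0086, -0.0097, 0.0008, -0.0002]
[-0.0625, -0.0005, 0.0173, -0.0194, 0.0016, -0.0003]
```

Request:
carry_out(increments=[[[-0.01,0,0.002,0,0,0],[-0.01,0,0.002,0,0,0],[-0.01,0,0.002,0,0,0],[-0.01,0,0.002,0,0,0]]])

```text
clock: 14.17
eef_pos: [459.1, -25.5, 282.8]
tcp_rot: [2.476, -0.001, 1.571]
contact_force: [-0.6, 0.1, -1.2]
opening: 0.238
```

Run:
```python
from kin import *
st()
p,R=aim((606,-48.8,104.7),(0,.010))
step(p,R,(.5,1))
```

```text
pos [459.1 -25.5 282.8] [ 2.4755e+00 -7.0000e-04  1.5713e+00] F [-0.6  0.1 -1.2] T [-0.03  0.43  0.01] op 0.238 q [-0.104, -0.221, 2.355, 0.191, 0.35, -0.261] qv 0.013 14.1667
dist 24.2 rows 0.6 deg 1.3 rows 0.2 t 14.1667
[-0.0292, -0.0022, 0.0076, -0.0105, -0.0004, -0.0]
[-0.0584, -0.0044, 0.0152, -0.0211, -0.0008, -0.0001]
```

Request:
carry_out(increments=[[[-0.02,-0.002,0.005,-0.007,0,0],[-0.04,-0.003,0.01,-0.014,0,0],[-0.058,-0.004,0.015,-0.021,-0.001,0],[-0.058,-0.004,0.015,-0.021,-0.001,0],[-0.058,-0.004,0.015,-0.021,-0.001,0]]])

```text
clock: 14.58
eef_pos: [461.9, -48.5, 277.6]
tcp_rot: [2.453, -0.0, 1.571]
contact_force: [0.4, -0.5, -1.4]
opening: 0.238
```

Request:
carry_out(increments=[[[0,0,0,0,0,0],[0,0,0,0,0,0],[0,0,0,0,0,0]]])

```text
clock: 14.83
eef_pos: [462.1, -48.5, 278.2]
tcp_rot: [2.451, 0.0, 1.571]
contact_force: [0.2, 0.2, -1.7]
opening: 0.237
```

Run:
```python
from kin import *
from fitmod import fitmod
st()
p,R=aim((606,-48.8,104.7),(0,.010))
step(p,R,(1,))
p0,R0=pose()
for c in ("side","top","wrist"):
    f=optics.grab_frame(c); X=fisheye_cloud(f) if c=="wrist" else cloud(f); np.savez(f"c10{c}.npz",X=X,I=f["img"])
    cv2.imwrite(f"pics/{c}10.png",f["img"][:,:,::-1])
    print("==",c)
    try: 
        v=torchfit(X,f["img"]); M=fitmod(X,f["img"])
        d=R0.apply(np.r_[v[2:],1]); d/=np.linalg.norm(d); lens=p0+R0.apply(np.r_[v[:2],0])+d*104.8
        aimp=lens+120*d; print("d",d.round(3),"lens",lens.round(1),"aim",aimp.round(1),"miss",(aimp-M).round(1),"tilt",np.degrees(np.arccos(-d[2])).round(1))
    except Exception as e: print(e)
```

```text
pos [462.1 -48.5 278.2] [2.4513e+00 5.0000e-04 1.5713e+00] F [ 0.2  0.2 -1.7] T [ 0.03  0.51 -0.02] op 0.237 q [-0.192, -0.203, 2.368, 0.397, 0.319, -0.528] qv 0.008 14.8333
dist 1.4 rows 0.0 deg 0.1 rows 0.0 t 14.8333
[-0.0007, -0.0032, 0.0016, 0.0021, 0.0, 0.0007]
== side
axis at TCP xy [-0.1 -1.3] slope [0.    0.003] n 403 lens t [102.4 103.8 104.4] rms 1.01
slopes [-0.    -0.021] h at ctr 28.6 ctr [-3.3  1.4] size [94.8 48.2] ang 0.9 466
 plate y [-18.3  22.3] x max 48.9 100
 module_top world [605.1 -47.  104.8]
d [ 0.639  0.    -0.769] lens [528.1 -48.6 196.8] aim [604.8 -48.6 104.5] miss [-0.3 -1.5 -0.3] tilt 39.7
== top
axis at TCP xy [-0.7 -0.4] slope [-0.002  0.006] n 232 lens t [103.2 104.5 104.7] rms 0.62
slopes [-0.004 -0.014] h at ctr 27.3 ctr [-1.6 -2.3] size [94.9 45.3] ang 1.5 511
 plate y [-21.1  19.7] x max 50.9 59
 module_top world [607.2 -50.7 104.8]
d [ 0.641 -0.002 -0.767] lens [529.  -49.4 197.5] aim [605.9 -49.6 105.5] miss [-1.3  1.1  0.7] tilt 39.9
== wrist
axis at TCP xy [-0.1 -0.9] slope [-0.002  0.008] n 1254 lens t [ 98.3 103.  104.1] rms 0.38
slopes [ 0.001 -0.007] h at ctr 27.9 ctr [-3.2 -0. ] size [94.5 45.6] ang 0.1 2936
 plate y [-16.1  23.2] x max 50.0 75
 module_top world [605.6 -48.4 104.3]
d [ 0.643 -0.002 -0.766] lens [528.8 -48.7 197.4] aim [605.9 -48.9 105.5] miss [ 0.3 -0.5  1.1] tilt 40.0
```

View pics/side10.png

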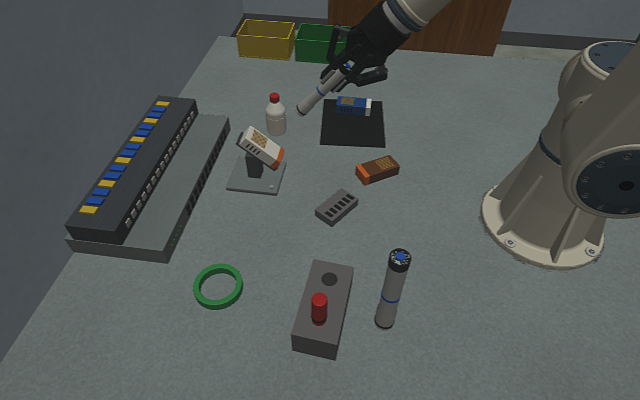

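View pics/wrist10.png

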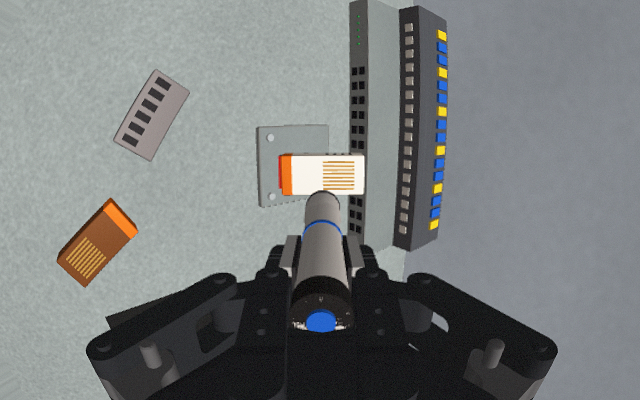

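View pics/top10.png

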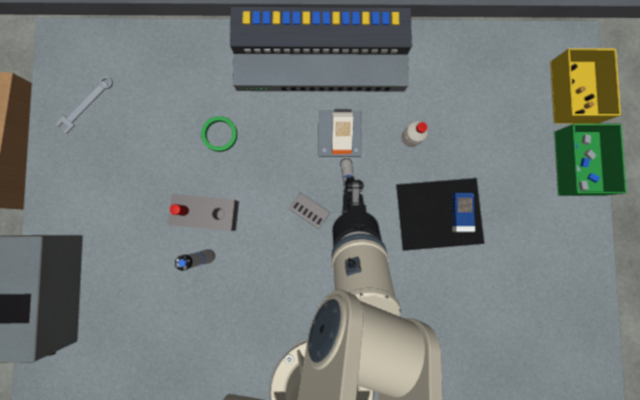

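The side, wrist and top views show the torch held at 40°, aimed at the module on the rest, and the bystanders where they started. The aim misses by 1–2 mm in every camera. I'll do a last stillness check and then hand in.

Request:
carry_out(increments=[[[0,-0.001,0.001,0,0,0],[0,-0.001,0.001,0,0,0],[0,-0.001,0.001,0,0,0]]])

```text
clock: 15.23
eef_pos: [461.9, -49.1, 277.5]
tcp_rot: [2.451, 0.0, 1.57]
contact_force: [0.3, 1.4, -1.7]
opening: 0.233
```

Run:
```python
from kin import *
st(); print(r.sign_off())
```

```text
pos [461.9 -49.1 277.5] [2.4514e+00 4.0000e-04 1.5703e+00] F [ 0.3  1.4 -1.7] T [-0.08  0.49 -0.03] op 0.233 q [-0.193, -0.202, 2.369, 0.4, 0.318, -0.532] qv 0.004 15.2333
the job is handed in; nothing more can be done
None
```

The module is on the sloped rest and released, and I handed the job in at 15.2 s with the torch still held and shining on it.

- **Module:** It lies contacts up with the orange end at the red lip. The wrist and top cameras put it within about 0.5 mm of centred across the plate. The side camera read about 1 mm to one side.
- **Torch:** I used the smaller torch, drawn straight up out of the holder. The final fit gives a 39.7–40.0° tilt against the rest's 40°. The aim point, 12 cm in front of the lens, falls within about 2 mm of the middle of the module's upper face in all three cameras. The fitted positions differ by up to about 4 mm between the side and top cameras, slightly more than the stated calibration error.
- **Final state:** The arm was still (joint speeds at most 0.004 rad/s), with only the torch's weight on the wrist. In the last side and top pictures, the spare module, screwdriver, tape, bottle, terminal block and look-alikes were where they started. I checked that by eye and did not measure it.

No check failed.

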